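# Load the feeder dish and hold it at the set mark

## Task

Leaving the other things on the counter and the clip on the scale where they are, tip all three boluses from the scoop into the dish of the feeder arm and stand the scoop upright on the counter again, clear of the feeder. Then push the lock button fully down, draw the arm out by its handle until the pointer is level with the white line of the clip on the scale, and finish while still holding the handle there, because the arm springs back if let go.

Things in the scene. Friction and masses are not known exactly. Their poses are not given: they have to be found in the camera images.
- feeder: Fixed feeder on the counter: white base plate 400 x 125 mm, grey square sleeve 26 mm wide with top 63 mm above the counter, and an aluminium scale with black ticks every 10 mm. Origin on the counter under the sleeve's mouth; x points along the arm in the direction in which it is drawn out, z up. The sleeve reaches from x = -210 to 0 mm at y = 0; the scale lies at y = 58 to 82 mm, top 28 mm up
- feed_arm: Telescoping arm, one moving piece: steel tube, black handle post, pointer and dish. Axes as the feeder's (x = drawing-out direction). Its origin coincides with the feeder's while the arm is fully in (the start) and slides along x by up to 140 mm. Locked until the button is down; a return spring pulls it back in with about 3 N (in) to 4.7 N (fully out), so it runs back if let go
- handle (a point): Grip point of the arm's handle, a black upright post 16 x 16 mm square, standing free from 58 to 112 mm above the counter; this point is on its axis at 90 mm. Sides parallel to the arm's axes. 35 mm ahead (+x) of the sleeve's mouth when the arm is in
- pointer (a point): Tip region of the arm's pointer, a thin dark bar that reaches from the tube at the handle out over the scale (70 mm to the feeder's +y of the handle, underside 44 mm above the counter); moves with the arm
- mark (a point): Set mark: the white line across the black clip (12 x 30 mm) that sits on the scale; this point is the line's middle, 37 mm above the counter, passing 7 mm under the pointer. Axes as the feeder's. The clip is somewhere 60 to 115 mm ahead of the pointer at the start and stays put unless pushed hard
- dish (a point): Middle of the inner floor (34 mm above the counter) of the round steel dish at the arm's end; dish 100 mm across at the rim, about 92 mm inside, rim 72 mm above the counter. 97 mm ahead (+x) of the handle
- button_top (a point): Centre of the top of the lock button, a round steel plunger 24 mm across on top of the sleeve, 70 mm behind the sleeve's mouth; top 81 mm above the counter when up, 74 mm when down. The dark collar round it is 36 mm across, its top at 69 mm
- lock_button (a joint): Travel of the lock button: 0 up (locked), 0.007 m pressed fully down (arm released). Takes about 2.5 N and stays down once pressed
- scoop: Loose aluminium scoop, 95 to 155 g, standing level on the counter. Origin on its underside; z up, spout towards its -x. Pan 56 mm wide, from x = -85 (spout lip) to 0 mm, side walls 26 mm high, floor 3 mm thick; the last 24 mm of the floor ramps up 20 degrees to the open spout, so what is in it rolls out only when the spout is tipped down by more than about 20 degrees
- scoop_grip (a point): Grip point on the scoop's black upright fin (28 mm along the scoop's x, 14 mm thick along its y, from the counter to 90 mm up), at scoop x = 15 mm, 66 mm up; axes as the scoop's
- spout (a point): Middle of the scoop's spout lip, at scoop x = -85 mm, 11 mm above its underside
- bolus0_center (a point): Centre of a white ball-shaped bolus (large tablet), 18 mm across, 10 g; starts in the scoop
- bolus1_center (a point): Centre of a white ball-shaped bolus (large tablet), 18 mm across, 10 g; starts in the scoop
- bolus2_center (a point): Centre of a white ball-shaped bolus (large tablet), 18 mm across, 10 g; starts in the scoop
- jar_a: Bystander, leave alone: amber jar with black cap, 54 mm wide, 85 mm tall; origin at its underside
- jar_b: Bystander, leave alone: smaller amber jar with white cap, 48 mm wide, 75 mm tall; origin at its underside
- pot: Bystander, leave alone: white pot, 50 mm wide, 70 mm tall; origin at its underside
- carton: Bystander, leave alone: paper carton 50 x 90 x 50 mm; origin at its underside
- beaker: Bystander, leave alone: white cup, 64 mm wide, 60 mm tall; origin at its underside
- spatula: Bystander, leave alone: spatula 170 mm long lying flat; origin at its underside
Not all that is in view belongs to the job. There is more than one size of the scoop; the one meant has the size given above.

How it is judged:
By the outcome, as a careful person would: the job done as asked, in the order asked, and still so for the second after the job is handed in, while the arm keeps its last pose, push and grip.
It also fails if it takes over 72 s, if anything falls off the work surface, if the arm or the gripper's body presses on something with over 40 N, if the wrist force passes 120 N, or if a joint passes its speed limit or range.

## Robot

A 6-joint arm with a two-finger parallel gripper is mounted at the origin on the work surface. World frame = base frame: x ahead of the robot, y to its left, z up, the work surface at z = 0. Lengths are in m, angles in rad, forces in N, time in s.
With the tool pointing down it reaches from about 0.275 to 0.75 m from the base axis. Payload 10.2 kg.
Tool frame: the origin (TCP) lies midway between the tips of the shut fingers; the grasp point (between the pads) lies env.hold_point_z behind it (env.hold_point_z is the distance from the TCP to the grasp point, in m); z points along the fingers, y is the direction in which the jaws open and shut (so a half turn about z gives the same grasp; the last joint's range is limited). The gripper opens to 88 mm and grips with 3 to 60 N. Pads are 18 mm wide; open, the fingers measure 123 mm over their backs; the gripper's body (75 mm by 187 mm) begins 45 mm behind the grasp point.
Start: joints at [1.113, 0.313, 1.498, -0, 1.331, -0.223], TCP at [0.122, 0.511, 0.239] pointing down, gripper open.
Joint ranges: [-2.94, 2.94], [-0.97, 2.17], [0.19, 2.56], [-1.23, 4.37], [0.02, 3.11], [-2.88, 2.88]. Speed limits (rad/s): [2.39, 2.39, 3.01, 3.14, 3.14, 3.14].

## Interface

Orientations are given as a 3x3 rotation matrix whose columns are the frame's x, y, z axes.
In Python, from rig import env, viewer, order gives the robot as it stands. The module is installed in compiled form; this text tells all that it offers.
- The arm moves only by the tool move_arm, never from a script. Its argument "deltas" is text: rows parted by semicolons, each of 6 numbers parted by spaces: the shift along the tool's x, y, z scaled (see below), then the turn, a rotation vector about the tool's x, y, z scaled (see below). A call has 1 to 5 rows; each row is the pose to reach, as a shift and turn from the pose commanded when the call began, along the tool's axes at that moment; what a row does not reach only later rows make up. The controller multiplies each number of a shift by 0.2 m and each number of a turn by 45 degrees. A row lasts 1/10 s, in which the tool goes at most 50 mm and 8.59 degrees, less where a joint would pass 70% of its speed; a pose out of reach is approached as far as the arm can. A call with a number of a shift or a turn outside -1 to 1 is refused whole. A call with a gripper value outside its range is refused whole. "jaw" is the opening, from 0 (shut) to 1 (fully open), set as the call begins (left out, the last holds). The fingers move at their own pace and stop on an object; "force" is the grip in N (left out, the last holds). Time passes only in rows, so rows that repeat a pose let the fingers close. It gives the time, the measured TCP pose, the force and the opening at its end, in the units of the state.
- env.observe(): the state, without advancing time (a new reading comes with each control period).
- viewer.grab_frame(name): name is "side" or "top"; returns a dict with "pixels" (420x560x3 uint8, red, green, blue), "fx", "fy", "cx", "cy" (pixels), "T" (4x4, takes a point from camera to world coordinates). Camera axes: x right, y down, z forward; pixel columns grow to the right and rows downward; lengths in m; the calibration is good to about 2 mm. A picture is of the moment at which its call begins. There is no depth.
- order.hand_in(): hands the job in, once; it reports no verdict.
The state is a dict: "clock": time; "q": joint angles; "joint_velocities": joint speeds; "joint_efforts": joint torques, N m; "tcp_pos": TCP position; "eef_rot": TCP orientation; "contact_force": force on the tool from outside, world axes, zero at the start; "ft_torque": the same for the moment, N m; "width": finger opening in m.
Only numpy, scipy, OpenCV 4.12 (cv2) and the standard library are available. Lean on these libraries where they do the work, as an engineer would, in place of code of your own. Each camera call takes 0.05 s, during which the arm holds its last target.

## Working session

There is one attempt and no reset: what is moved stays moved. The work goes in short steps, Python scripts to look and compute and a tool call to move; the robot and the scene stay as the last step left them, time stands still between calls to the robot, and variables do not carry over. Pictures are saved under pics/ and viewed, and the job is handed in when it is done.

Besides the shell and the picture viewer there is one more tool, called after "Request:" as name(argument=value, ...), one argument or row to a line, values as JSON. move_arm: Moves the arm, as the interface text tells. Its arguments: {"type":"object","properties":{"deltas":{"type":"string"},"jaw":{"type":"number"},"force":{"type":"number"}},"required":["deltas"]}

```bash
mkdir -p pics
python3 - <<'E'
from rig import env,viewer
import cv2,numpy as np
s=env.observe(); print({k:np.round(v,3).tolist() for k,v in s.items()}, env.hold_point_z)
for n in("top","side"):
    f=viewer.grab_frame(n); print(n,f["fx"],f["fy"],f["cx"],f["cy"]);print(np.round(f["T"],4).tolist())
    cv2.imwrite(f"pics/{n}0.png",f["pixels"][:,:,::-1])
E
```

```text
{'clock': 0.0, 'q': [1.113, 0.313, 1.498, -0.0, 1.331, -0.223], 'joint_velocities': [0.002, 0.001, -0.0, -0.001, -0.001, -0.001], 'joint_efforts': [-0.001, -40.221, -25.226, 0.069, 0.035, -0.0], 'tcp_pos': [0.122, 0.51, 0.238], 'eef_rot': [[-0.973, 0.233, -0.001], [0.233, 0.973, -0.001], [0.0, -0.001, -1.0]], 'contact_force': [0.24, -0.51, 0.616], 'ft_torque': [-0.009, 0.044, 0.007], 'width': 0.088} 0.0187
top 389.2011424551578 389.2011424551578 284.68253263842087 204.88066760307657
[[-0.0244, -0.9888, 0.1471, 0.3894], [-0.9996, 0.0259, 0.0086, 0.0164], [-0.0123, -0.1469, -0.9891, 1.1641], [0.0, 0.0, 0.0, 1.0]]
side 434.9803954224738 434.9803954224738 282.9922806339703 211.0038705271807
[[0.9344, -0.195, 0.2981, 0.201], [-0.3562, -0.5169, 0.7784, -0.9192], [0.0023, -0.8335, -0.5525, 0.7214], [0.0, 0.0, 0.0, 1.0]]
```

View pics/top0.png

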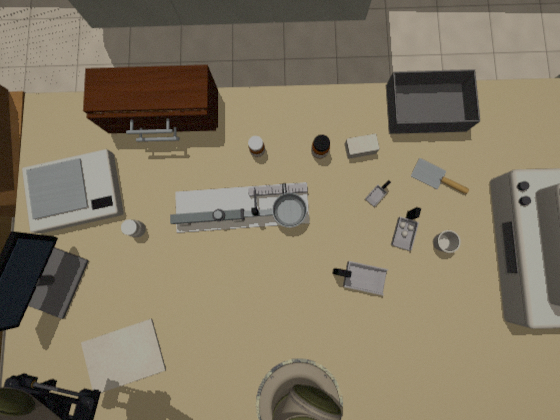

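View pics/side0.png

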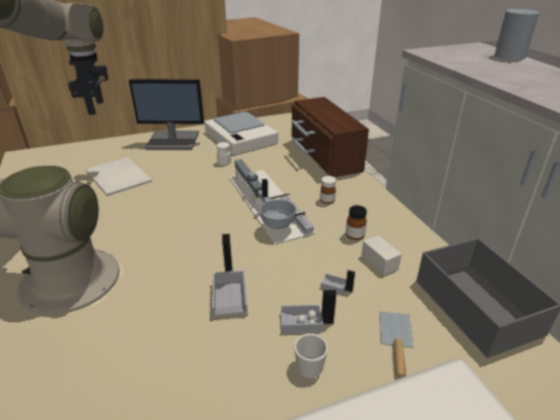

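The top view shows the feeder at about (240,210) with its dish at (290,210), pulled toward image right (world -y). The scoop with the balls is at (405,232), and its fin is at (413,213). I'll enlarge both areas.

Run:
```python
import cv2
t=cv2.imread("pics/top0.png"); s=cv2.imread("pics/side0.png")
def crop(im,x,y,w,h,k,n): cv2.imwrite(f"pics/{n}.png",cv2.resize(im[y:y+h,x:x+w],None,fx=k,fy=k,interpolation=cv2.INTER_CUBIC))
crop(t,165,170,155,75,5,"c_feed_t"); crop(t,330,170,130,90,6,"c_sc_t")
crop(s,220,150,100,95,6,"c_feed_s"); crop(s,260,255,130,90,6,"c_sc_s")
```

```text
(no output)
```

View pics/c_feed_t.png

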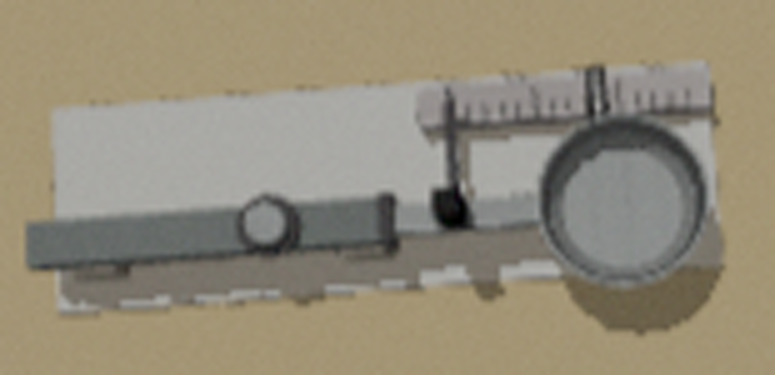

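View pics/c_sc_t.png

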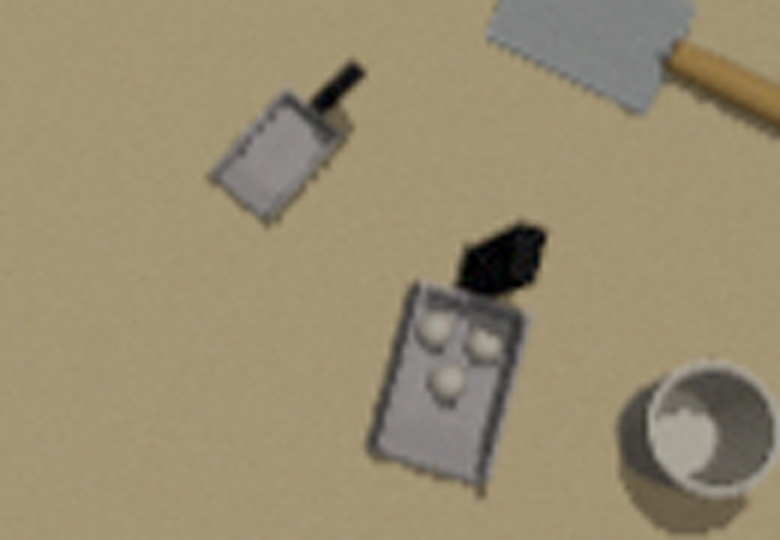

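View pics/c_feed_s.png

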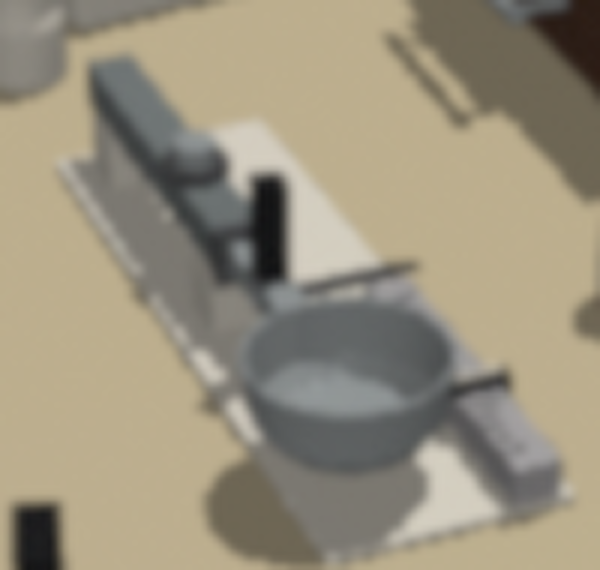

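View pics/c_sc_s.png

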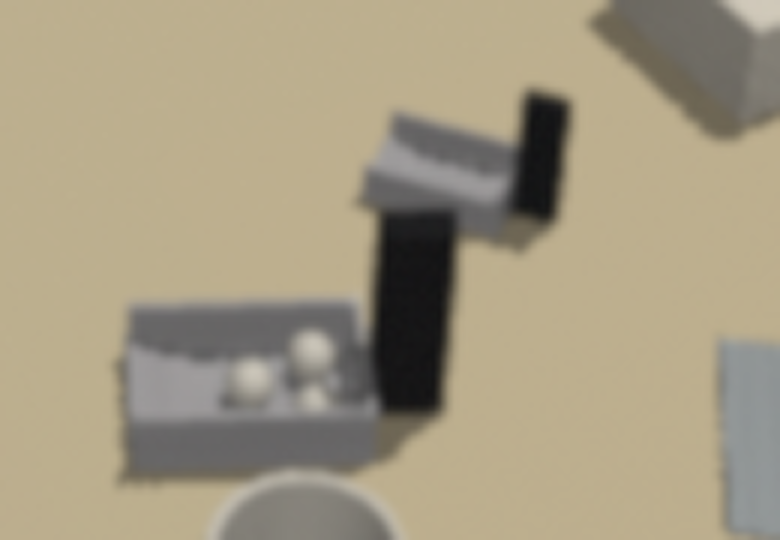

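```bash
cat > h.py <<'E'
import numpy as np
from scipy.optimize import least_squares
C={"top":(389.2011,284.6825,204.8807,np.array([[-0.0244,-0.9888,0.1471,0.3894],[-0.9996,0.0259,0.0086,0.0164],[-0.0123,-0.1469,-0.9891,1.1641]])),
"side":(434.9804,282.9923,211.0039,np.array([[0.9344,-0.195,0.2981,0.201],[-0.3562,-0.5169,0.7784,-0.9192],[0.0023,-0.8335,-0.5525,0.7214]]))}
def proj(c,P):
    f,cx,cy,T=C[c]; p=T[:,:3].T@(np.asarray(P)-T[:,3]); return np.array([cx+f*p[0]/p[2],cy+f*p[1]/p[2]])
def at(c,u,v,z):
    f,cx,cy,T=C[c]; d=T[:,:3]@np.array([(u-cx)/f,(v-cy)/f,1]); return T[:,3]+d*(z-T[2,3])/d[2]
def loc(x,P):
    c,s=np.cos(x[2]),np.sin(x[2]); return np.array([x[0]+c*P[0]-s*P[1],x[1]+s*P[0]+c*P[1],P[2]])
def fit(obs,x0):
    r=least_squares(lambda x:np.concatenate([proj(c,loc(x,P))-uv for c,uv,P in obs]),x0,loss="soft_l1")
    return r.x,r.fun.reshape(-1,2)
E
python3 - <<'E'
from h import *
T=lambda a,b:np.array([165+a/5,170+b/5]); S=lambda a,b:np.array([220+a/6,150+b/6])
obs=[("top",T(265,222),(-.07,0,.081)),("top",T(623,200),(.132,0,.072)),("top",T(449,208),(.035,0,.1)),
("top",T(53,108),(-.2,.1,.005)),
("side",S(200,143),(-.07,0,.081)),("side",S(348,352),(.132,0,.072)),("side",S(269,180),(.035,0,.112)),("side",S(90,75),(-.21,.013,.063))]
obs=[o for i,o in enumerate(obs) if i!=3]
x,r=fit(obs,[.4,.1,-1.5]); print("feeder",x.round(4));print(r.round(1))
c,s=np.cos(x[2]),np.sin(x[2]);R=np.array([[c,-s],[s,c]])
for n,p in(("top",at("top",*T(597,92),.037)),("side",at("side",*S(482,383),.037)),("toppointer",at("top",*T(450,120),.046)),("sidepointer",at("side",*S(405,267),.046))):
    print(n,(R.T@(p[:2]-x[:2])).round(4))
T=lambda a,b:np.array([330+a/6,170+b/6])
S=lambda a,b:np.array([260+a/6,255+b/6])
for a,b in[(415,285),(527,313),(370,453),(483,487)]: print("rim",at("top",*T(a,b),.026).round(4))
obs=[("top",T(415,285),(0,-.028,.026)),("top",T(527,313),(0,.028,.026)),("top",T(370,453),(-.085,-.028,.026)),("top",T(483,487),(-.085,.028,.026)),
("side",S(128,303),(-.085,-.028,.026)),("side",S(356,300),(0,-.028,.026)),("side",S(378,420),(0,.028,.026)),("side",S(132,420),(-.085,.028,.026)),("side",S(418,225),(.015,0,.09)),("top",T(530,232),(.015,0,.09))]
for flip in(1,-1):
  o=[(c,uv,(P[0],flip*P[1],P[2])) for c,uv,P in obs]
  y,r=fit(o,[.35,-.3,1.5]); print("scoop",y.round(4),abs(r).max());
  if abs(r).max()<4: print(r.round(1)); print("grip",loc(y,(.015,0,.066)),"spout",loc(y,(-.085,0,.011)))
print("beaker",at("top",330+713/6,170+430/6,.06),"smallscoop fin",at("top",330+360/6,170+70/6,.05), at("top",391,195,.05))
print("spat",[at("top",*p,.01).round(3) for p in((412,175),(465,190),(425,160),(440,187))])
E
```

```text
feeder [ 0.5313  0.1429 -1.4879]
[[ 0.4  1. ]
 [ 0.3 -1.9]
 [ 0.2 -1.1]
 [-3.5 -0.3]
 [-0.2  0. ]
 [-1.5  0. ]
 [ 2.9 -3.2]]
top [0.1229 0.0649]
side [0.1348 0.0687]
toppointer [0.0357 0.056 ]
sidepointer [0.0385 0.0755]
rim [ 0.5125 -0.3083  0.026 ]
rim [ 0.4974 -0.3618  0.026 ]
rim [ 0.4314 -0.2811  0.026 ]
rim [ 0.4137 -0.3344  0.026 ]
scoop [ 0.5118 -0.3385 -0.4118] 22.475779261223465
scoop [ 0.5095 -0.3394 -0.3374] 2.4808903107189053
[[ 1.4 -2.1]
 [ 1.3 -1. ]
 [ 1.1 -2.5]
 [ 1.  -2.2]
 [-0.9 -0.3]
 [-0.  -0.5]
 [-1.1 -0.8]
 [-1.  -0.1]
 [-0.2 -0.5]
 [-0.   1.9]]
grip [ 0.52366375 -0.34434746  0.066     ] spout [ 0.42930282 -0.31124137  0.011     ]
beaker [ 0.4368758  -0.43321048  0.06      ] smallscoop fin [ 0.61532491 -0.28196717  0.05      ] [ 0.57592736 -0.28233318  0.05      ]
spat [array([ 0.642, -0.36 ,  0.01 ]), array([ 0.592, -0.515,  0.01 ]), array([ 0.688, -0.403,  0.01 ]), array([ 0.603, -0.441,  0.01 ])]
```

```bash
cat >> h.py <<'E'
from scipy.spatial.transform import Rotation as Ro
def go(p,R=None):
    """deltas (scaled) to TCP p, R"""
    from rig import env
    s=env.observe(); R0=np.array(s["eef_rot"]); d=R0.T@(np.asarray(p)-s["tcp_pos"])/.2
    w=np.zeros(3) if R is None else Ro.from_matrix(R0.T@R).as_rotvec()/(np.pi/4)
    print("tcp",np.round(s["tcp_pos"],4),"w",round(float(s["width"]),4),"F",np.round(s["contact_force"],1),"t",s["clock"],"\n delta",d.round(3),w.round(3))
def down(a):
    "tool down, tool x at world yaw a"
    c,s=np.cos(a),np.sin(a); return np.array([[c,s,0],[s,-c,0],[0,0,-1.]])
E
python3 - <<'E'
from h import *
a=np.pi-.337
go([.5237,-.3443,.239],down(a)); print(down(a).round(3))
for p in((375,207),(388.5,191),(366,200),(391,181)): print(at("top",*p,.03).round(3))
E
```

```text
tcp [0.122  0.5104 0.2382] w 0.0881 F [-0.3  0.9 -0.5] t 0.1 
 delta [-2.947e+00 -3.689e+00 -1.000e-03] [-0.001 -0.     0.13 ]
[[-0.944  0.331  0.   ]
 [ 0.331  0.944  0.   ]
 [ 0.     0.    -1.   ]]
[ 0.545 -0.239  0.03 ]
[ 0.591 -0.281  0.03 ]
[ 0.566 -0.213  0.03 ]
[ 0.621 -0.29   0.03 ]
```

Request:
move_arm(
  deltas="-0.74 -0.92 0 0 0 0;-0.74 -0.92 0 0 0 0;-0.74 -0.92 0 0 0 0;-0.74 -0.92 0 0 0 0;-0.74 -0.92 0 0 0 0",
  jaw=0.55,
)

```text
clock: 0.6
tcp_pos: [0.2236, 0.295, 0.2386]
eef_rot: [[-0.972, 0.233, -0.0], [0.233, 0.972, -0.0], [-0.0, -0.0, -1.0]]
contact_force: [1.9, 0.1, 0.7]
width: 0.0502
```

Request:
move_arm(
  deltas="-0.74 -0.92 0 0 0 0;-0.74 -0.92 0 0 0 0;-0.74 -0.92 0 0 0 0;-0.74 -0.92 0 0 0 0;-0.74 -0.92 0 0 0 0",
)

```text
clock: 1.1
tcp_pos: [0.3249, 0.0814, 0.2388]
eef_rot: [[-0.972, 0.234, 0.0], [0.234, 0.972, -0.0], [-0.001, -0.0, -1.0]]
contact_force: [0.7, 0.9, 0.2]
width: 0.0484
```

Request:
move_arm(
  deltas="-0.74 -0.92 0 0 0 0;-0.74 -0.92 0 0 0 0;-0.74 -0.92 0 0 0 0;-0.74 -0.92 0 0 0 0;-0.74 -0.92 0 0 0 0",
)

```text
clock: 1.6
tcp_pos: [0.4261, -0.1323, 0.2383]
eef_rot: [[-0.972, 0.234, -0.0], [0.234, 0.972, 0.0], [0.0, -0.0, -1.0]]
contact_force: [-1.4, 0.1, 0.4]
width: 0.0485
```

Run:
```python
from h import *
go([.5237,-.3443,.17],down(np.pi-.337))
```

```text
tcp [ 0.4261 -0.1323  0.2383] w 0.0485 F [-1.4  0.1  0.4] t 1.6 
 delta [-0.723 -0.916  0.341] [-0.    -0.     0.128]
```

Request:
move_arm(
  deltas="-0.72 -0.92 0.34 0 0 0.13;-0.72 -0.92 0.34 0 0 0.13;-0.72 -0.92 0.34 0 0 0.13;-0.72 -0.92 0.34 0 0 0.13;-0.72 -0.92 0.34 0 0 0.13",
)

```text
clock: 2.1
tcp_pos: [0.5231, -0.344, 0.1692]
eef_rot: [[-0.944, 0.331, -0.001], [0.331, 0.944, 0.001], [0.001, 0.0, -1.0]]
contact_force: [0.2, 0.8, 0.5]
width: 0.0486
```

Run:
```python
from h import *
from rig import viewer
import cv2
go([.5237,-.3443,.15],down(np.pi-.337))
out=[]
for n,(x,y,w,h) in dict(top=(350,160,110,110),side=(240,200,150,150)).items():
    im=viewer.grab_frame(n)["pixels"][y:y+h,x:x+w,::-1]; out.append(cv2.resize(im,(400,400),interpolation=cv2.INTER_CUBIC))
cv2.imwrite("pics/hov.png",np.hstack(out))
```

```text
tcp [ 0.5231 -0.344   0.1692] w 0.0486 F [0.2 0.8 0.5] t 2.1 
 delta [-0.003 -0.     0.096] [ 0.001 -0.001 -0.001]
```

View pics/hov.png

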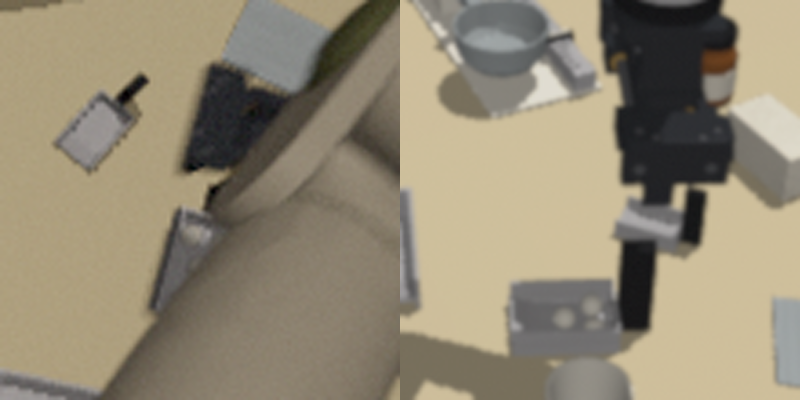

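Run:
```python
from h import *
p=np.array([.5231,-.344,.1692]);c=np.array([.331,.944,0])
k=lambda uv:((uv-[240,200])*400/150+[400,0]).round(0)
for o in(-.024,0,.024): print("tip",o,k(proj("side",p+o*c)))
for z in (.09,0): print([k(proj("side",np.array([.5237,-.3443,z])+dx*np.array([.944,-.331,0])+dy*c)) for dx in(-.014,.014) for dy in(-.007,.007)])
```

```text
tip -0.024 [648. 188.]
tip 0 [644. 166.]
tip 0.024 [640. 145.]
[array([621., 252.]), array([619., 239.]), array([658., 251.]), array([655., 239.])]
[array([615., 333.]), array([614., 320.]), array([650., 333.]), array([648., 319.])]
```

Run:
```python
from h import *
from rig import viewer
import cv2
im=viewer.grab_frame("side")["pixels"]
x,y,w,h=300,240,70,90
cv2.imwrite("pics/hov2.png",cv2.resize(im[y:y+h,x:x+w,::-1],None,fx=6,fy=6,interpolation=cv2.INTER_NEAREST))
```

```text
(no output)
```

View pics/hov2.png

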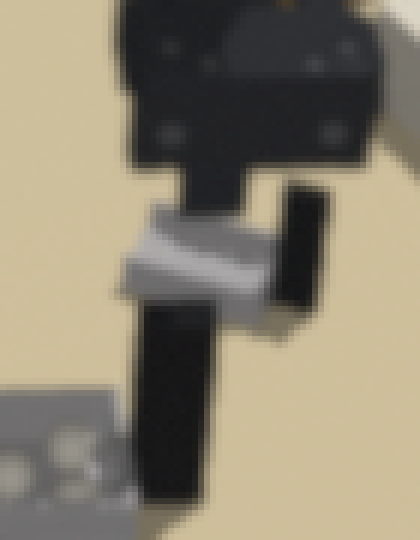

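Nearer finger is centred at u≈336 in the side view, against about 334 predicted. The fin is at 329 as modelled, so I'll shift 2 mm along tool x and descend.

Request:
move_arm(
  deltas="0.01 0 0.2 0 0 0;0.01 0 0.4 0 0 0;0.01 0 0.52 0 0 0;0.01 0 0.61 0 0 0;0.01 0 0.61 0 0 0",
)

```text
clock: 2.75
tcp_pos: [0.52, -0.3395, 0.0472]
eef_rot: [[-0.944, 0.33, -0.003], [0.33, 0.944, 0.003], [0.004, 0.002, -1.0]]
contact_force: [-0.1, -0.8, 0.5]
width: 0.0483
```

Request:
move_arm(
  deltas="0 0 0 0 0 0;0 0 0 0 0 0;0 0 0 0 0 0;0 0 0 0 0 0;0 0 0 0 0 0",
  jaw=0,
  force=25,
)

```text
clock: 3.25
tcp_pos: [0.521, -0.3415, 0.0493]
eef_rot: [[-0.944, 0.331, 0.001], [0.331, 0.944, -0.001], [-0.001, -0.0, -1.0]]
contact_force: [-1.1, 1.3, 2.9]
width: 0.0138
```

Run:
```python
from h import *
from rig import viewer
import cv2
im=viewer.grab_frame("side")["pixels"]
x,y,w,h=240,200,150,150
cv2.imwrite("pics/gr.png",cv2.resize(im[y:y+h,x:x+w,::-1],None,fx=4,fy=4,interpolation=cv2.INTER_CUBIC))
```

```text
(no output)
```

View pics/gr.png

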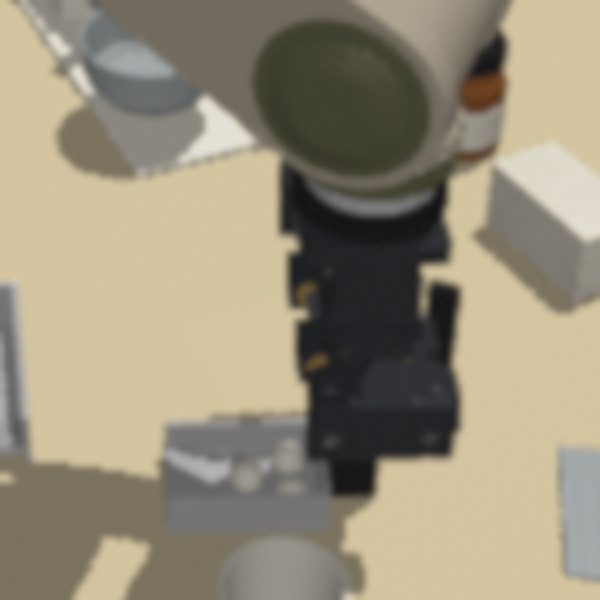

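Request:
move_arm(
  deltas="0 0 -0.05 0 0 0;0 0 -0.17 0 0 0;0 0 -0.3 0 0 0;0 0 -0.45 0 0 0;0 0 -0.55 0 0 0",
)

```text
clock: 3.8
tcp_pos: [0.5212, -0.3415, 0.1614]
eef_rot: [[-0.944, 0.331, 0.002], [0.331, 0.944, -0.002], [-0.002, -0.001, -1.0]]
contact_force: [0.2, -0.3, -1.9]
width: 0.0139
```

Request:
move_arm(
  deltas="0 0 -0.1 0 0 0;0 0 -0.2 0 0 0;0 0 -0.25 0 0 0;0 0 -0.28 0 0 0;0 0 -0.28 0 0 0",
)

```text
clock: 4.3
tcp_pos: [0.5209, -0.3414, 0.215]
eef_rot: [[-0.944, 0.331, 0.0], [0.331, 0.944, -0.0], [-0.0, -0.0, -1.0]]
contact_force: [-0.2, 0.4, -1.8]
width: 0.0138
```

Run:
```python
from h import *
from rig import viewer
import cv2
go([.62,-.03,.22])
im=viewer.grab_frame("side")["pixels"]
x,y,w,h=200,100,200,200
cv2.imwrite("pics/lift.png",cv2.resize(im[y:y+h,x:x+w,::-1],None,fx=3,fy=3,interpolation=cv2.INTER_CUBIC))
```

```text
tcp [ 0.5209 -0.3414  0.215 ] w 0.0138 F [-0.2  0.4 -1.8] t 4.3 
 delta [ 0.047  1.633 -0.025] [0. 0. 0.]
```

View pics/lift.png

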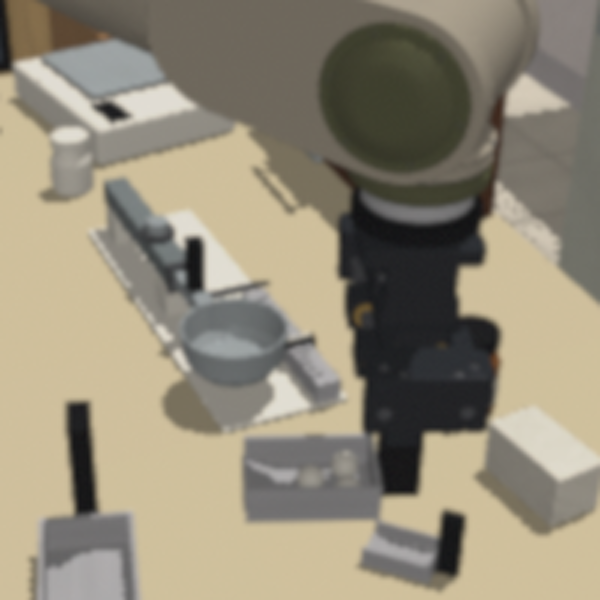

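Request:
move_arm(
  deltas="0 0.1 0 0 0 0;0.02 0.28 0 0 0 0;0.02 0.46 0 0 0 0;0.02 0.64 0 0 0 0;0.02 0.82 0 0 0 0",
)

```text
clock: 4.85
tcp_pos: [0.5713, -0.1837, 0.2136]
eef_rot: [[-0.944, 0.331, -0.002], [0.331, 0.944, 0.001], [0.002, 0.0, -1.0]]
contact_force: [-0.3, 0.4, -2.0]
width: 0.0138
```

Request:
move_arm(
  deltas="0 0.18 0 0 0 0;0.02 0.36 0 0 0 0;0.02 0.54 0 0 0 0;0.02 0.7 0 0 0 0;0.02 0.8 0 0 0 0",
)

```text
clock: 5.35
tcp_pos: [0.6205, -0.0305, 0.2135]
eef_rot: [[-0.944, 0.329, -0.002], [0.329, 0.944, 0.001], [0.002, 0.0, -1.0]]
contact_force: [0.8, -0.4, -2.5]
width: 0.0135
```

Run:
```python
from h import *
from rig import viewer
import cv2
go([.62,-.03,.22])
im=viewer.grab_frame("side")["pixels"]
x,y,w,h=200,100,200,200
a=cv2.resize(im[y:y+h,x:x+w,::-1],(400,400),interpolation=cv2.INTER_CUBIC)
im=viewer.grab_frame("top")["pixels"]
x,y,w,h=230,140,120,120
b=cv2.resize(im[y:y+h,x:x+w,::-1],(400,400),interpolation=cv2.INTER_CUBIC)
cv2.imwrite("pics/over.png",np.hstack([a,b]))
```

```text
tcp [ 0.6205 -0.0305  0.2135] w 0.0135 F [ 0.8 -0.4 -2.5] t 5.35 
 delta [ 0.003  0.002 -0.032] [0. 0. 0.]
```

View pics/over.png

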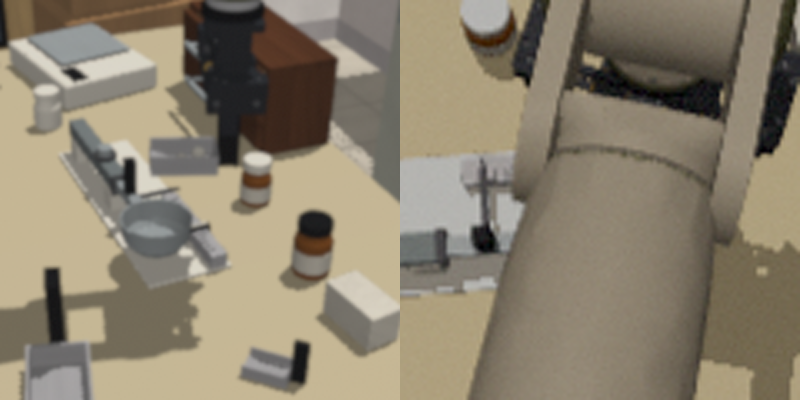

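Run:
```python
from h import *
T=lambda a,b:np.array([165+a/5,170+b/5]); S=lambda a,b:np.array([220+a/6,150+b/6])
print(at("top",*T(623,200),.072),at("side",*S(348,352),.072), "btn",at("top",*T(265,222),.081),at("side",*S(200,143),.081),
 "handle",at("top",*T(449,203),.105),at("side",*S(269,180),.112))
a=np.pi-.337
D=np.array([.5422,.0114]); d=np.array([-.944,.331])
for t,back,h in((.35,.02,.1),(.8,.02,.09)):
    R=down(a)@Ro.from_euler("y",-t).as_matrix()
    lip=np.r_[D-back*d,h]; p=lip-R@np.array([.099,0,.038]); print(t,p.round(4)); go(p,R)
```

```text
[0.53680633 0.01233528 0.072     ] [0.54276266 0.01128708 0.072     ] btn [0.52836581 0.21375393 0.081     ] [0.53494898 0.20729076 0.081     ] handle [0.53318122 0.10808356 0.105     ] [0.53831755 0.10651812 0.112     ]
0.35 [ 0.6365 -0.0217  0.1696]
tcp [ 0.6205 -0.0306  0.2135] w 0.014 F [ 0.3 -0.7 -2. ] t 5.45 
 delta [-0.061  0.068  0.219] [ 0.001 -0.448  0.004]
0.8 [ 0.6004 -0.009   0.1875]
tcp [ 0.6205 -0.0306  0.2135] w 0.014 F [ 0.3 -0.7 -2. ] t 5.45 
 delta [0.13  0.069 0.13 ] [ 0.002 -1.021  0.004]
```

Request:
move_arm(
  deltas="-0.02 0.03 0.05 0 -0.08 0;-0.04 0.06 0.1 0 -0.17 0;-0.05 0.07 0.15 0 -0.25 0;-0.05 0.07 0.2 0 -0.33 0;-0.05 0.07 0.2 0 -0.33 0",
)

```text
clock: 5.95
tcp_pos: [0.6326, -0.0233, 0.1725]
eef_rot: [[-0.913, 0.331, 0.238], [0.32, 0.944, -0.084], [-0.252, -0.001, -0.968]]
contact_force: [0.1, -0.4, -1.4]
width: 0.0134
```

```bash
cat > pour.py <<'E'
from h import *
from rig import viewer
import cv2,sys
a=np.pi-.337; D=np.array([.540,.012]); d=np.array([-.944,.331])
for t,back,h in eval(sys.argv[1]):
    R=down(a)@Ro.from_euler("y",-t).as_matrix()
    lip=np.r_[D-back*d,h]; p=lip-R@np.array([.099,0,.038]); print(t,p.round(4)); go(p,R)
im=viewer.grab_frame("side")["pixels"]
x,y,w,h=230,130,120,120
cv2.imwrite(sys.argv[2],cv2.resize(im[y:y+h,x:x+w,::-1],None,fx=5,fy=5,interpolation=cv2.INTER_CUBIC))
E
python3 pour.py "[(.35,.02,.09),(.5,.02,.088),(.8,.02,.085)]" pics/p1.png
```

```text
0.35 [ 0.6343 -0.0211  0.1596]
tcp [ 0.6326 -0.0233  0.1725] w 0.0134 F [ 0.1 -0.4 -1.4] t 5.95 
 delta [0.012 0.014 0.063] [-0.001 -0.121  0.   ]
0.5 [ 0.6237 -0.0173  0.1688]
tcp [ 0.6326 -0.0233  0.1725] w 0.0134 F [ 0.1 -0.4 -1.4] t 5.95 
 delta [0.055 0.014 0.005] [-0.001 -0.312  0.   ]
0.8 [ 0.5982 -0.0084  0.1825]
tcp [ 0.6326 -0.0233  0.1725] w 0.0134 F [ 0.1 -0.4 -1.4] t 5.95 
 delta [ 0.168  0.014 -0.095] [-0.001 -0.694  0.   ]
```

View pics/p1.png

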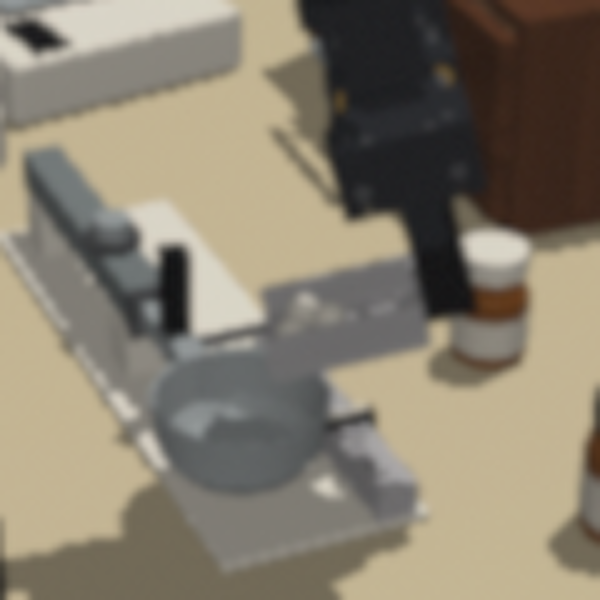

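Request:
move_arm(
  deltas="0.02 0.01 0.03 0 -0.12 0;0.06 0.01 0.01 0 -0.26 0;0.07 0.01 0 0 -0.33 0;0.07 0.01 0 0 -0.33 0;0.07 0.01 0 0 -0.33 0",
)

```text
clock: 6.5
tcp_pos: [0.6231, -0.0174, 0.1719]
eef_rot: [[-0.82, 0.331, 0.467], [0.288, 0.944, -0.164], [-0.495, -0.0, -0.869]]
contact_force: [0.3, 0.0, -0.9]
width: 0.0137
```

```bash
python3 pour.py "[(.8,.02,.085),(.95,.02,.085)]" pics/p2.png
```

```text
0.8 [ 0.5982 -0.0084  0.1825]
tcp [ 0.6231 -0.0174  0.1719] w 0.0137 F [ 0.3  0.  -0.9] t 6.5 
 delta [ 0.088  0.001 -0.111] [-0.001 -0.36  -0.001]
0.95 [ 0.5841 -0.0034  0.1876]
tcp [ 0.6231 -0.0174  0.1719] w 0.0137 F [ 0.3  0.  -0.9] t 6.5 
 delta [ 0.141  0.001 -0.171] [-0.001 -0.551 -0.001]
```

View pics/p2.png

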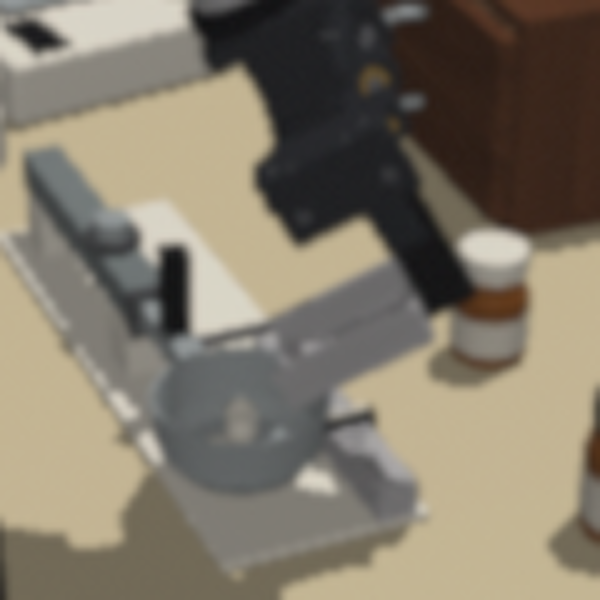

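Request:
move_arm(
  deltas="0.03 0 -0.04 0 -0.12 0;0.06 0 -0.08 0 -0.24 0;0.09 0 -0.11 0 -0.36 0;0.09 0 -0.11 0 -0.36 0;0.09 0 -0.11 0 -0.36 0",
)

```text
clock: 7.05
tcp_pos: [0.5973, -0.0083, 0.1811]
eef_rot: [[-0.658, 0.331, 0.677], [0.23, 0.944, -0.239], [-0.717, -0.001, -0.697]]
contact_force: [-0.3, 0.8, -1.0]
width: 0.0136
```

Request:
move_arm(
  deltas="0 0 0 0 0 0;0 0 0 0 0 0;0 0 0 0 0 0",
)

```text
clock: 7.35
tcp_pos: [0.5979, -0.0083, 0.1816]
eef_rot: [[-0.657, 0.331, 0.678], [0.23, 0.944, -0.238], [-0.718, -0.0, -0.696]]
contact_force: [-1.2, -0.4, -1.4]
width: 0.0135
```

```bash
python3 pour.py "[(.8,.02,.2),(0.3,.04,.2)]" pics/p3.png
```

```text
0.8 [ 0.5982 -0.0084  0.2975]
tcp [ 0.5979 -0.0083  0.1816] w 0.0135 F [-1.2 -0.4 -1.4] t 7.35 
 delta [-0.418 -0.    -0.402] [-0.001  0.001 -0.   ]
0.3 [ 0.6564 -0.0288  0.2656]
tcp [ 0.5979 -0.0083  0.1816] w 0.0135 F [-1.2 -0.4 -1.4] t 7.35 
 delta [-0.517  0.    -0.069] [-0.001  0.638 -0.001]
```

View pics/p3.png

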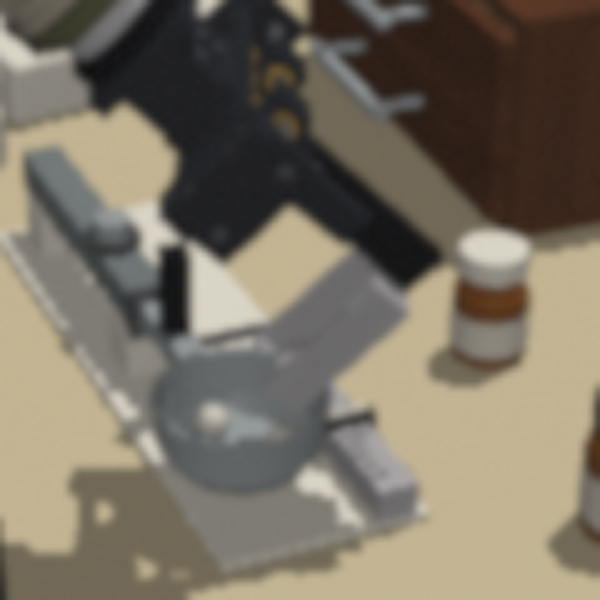

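Request:
move_arm(
  deltas="-0.05 0 -0.05 0 0 0;-0.1 0 -0.1 0 0 0;-0.2 0 -0.2 0 0 0;-0.3 0 -0.3 0 0 0;-0.42 0 -0.4 0 0 0",
)

```text
clock: 7.9
tcp_pos: [0.598, -0.008, 0.2981]
eef_rot: [[-0.658, 0.33, 0.677], [0.23, 0.944, -0.236], [-0.717, 0.0, -0.697]]
contact_force: [0.1, -0.2, -1.0]
width: 0.0141
```

```bash
python3 pour.py "[(0.,.04,.2)]" pics/p4.png
```

```text
0.0 [ 0.6712 -0.034   0.238 ]
tcp [ 0.598  -0.008   0.2981] w 0.0141 F [ 0.1 -0.2 -1. ] t 7.9 
 delta [-0.055 -0.002  0.488] [1.000e-03 1.018e+00 1.000e-03]
```

View pics/p4.png

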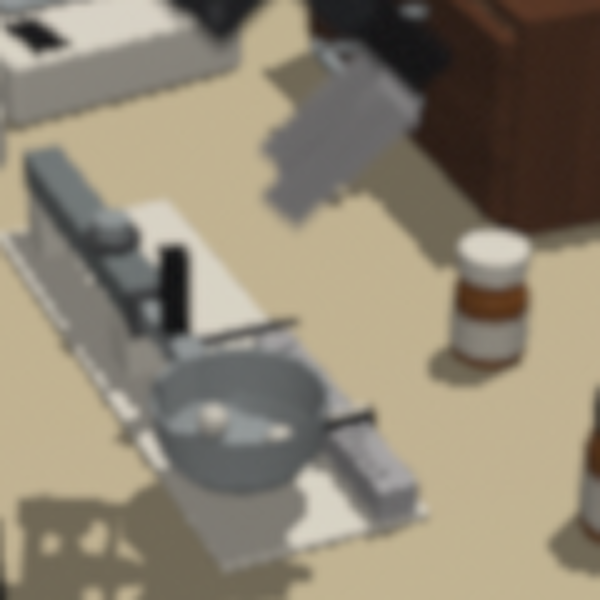

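Run:
```python
from h import *
go([.61,-.08,.26],down(np.pi-.337))
```

```text
tcp [ 0.6    -0.0082  0.3049] w 0.0141 F [ 0.9 -1.   4.6] t 7.95 
 delta [ 0.048 -0.323  0.274] [3.000e-03 1.031e+00 1.000e-03]
```

Request:
move_arm(
  deltas="0.01 -0.06 0.05 0 0.18 0;0.02 -0.13 0.1 0 0.36 0;0.03 -0.2 0.16 0 0.55 0;0.04 -0.26 0.22 0 0.74 0;0.05 -0.32 0.27 0 0.92 0",
)

```text
clock: 8.45
tcp_pos: [0.6075, -0.0798, 0.2528]
eef_rot: [[-0.941, 0.33, 0.07], [0.329, 0.944, -0.023], [-0.074, 0.001, -0.997]]
contact_force: [-0.3, -1.1, -1.7]
width: 0.0141
```

Run:
```python
from h import *
go([.521,-.3415,.22],down(np.pi-.337))
```

```text
tcp [ 0.6075 -0.0798  0.2528] w 0.0141 F [-0.3 -1.1 -1.7] t 8.45 
 delta [-0.012 -1.378  0.164] [0.002 0.094 0.001]
```

Request:
move_arm(
  deltas="0 -0.1 0 0 0.09 0;0 -0.25 0 0 0.09 0;-0.01 -0.4 0 0 0.09 0;-0.01 -0.55 0 0 0.09 0;-0.01 -0.7 0 0 0.09 0",
)

```text
clock: 8.95
tcp_pos: [0.5626, -0.213, 0.2525]
eef_rot: [[-0.944, 0.33, 0.008], [0.33, 0.944, -0.002], [-0.008, 0.001, -1.0]]
contact_force: [0.1, -0.4, -1.5]
width: 0.0139
```

Request:
move_arm(
  deltas="0 -0.2 0.05 0 0 0;0 -0.4 0.1 0 0 0;0 -0.55 0.15 0 0 0;0 -0.67 0.16 0 0 0;0 -0.67 0.16 0 0 0",
)

```text
clock: 9.45
tcp_pos: [0.5177, -0.3409, 0.2198]
eef_rot: [[-0.943, 0.333, 0.007], [0.333, 0.943, -0.002], [-0.007, 0.001, -1.0]]
contact_force: [-0.2, -0.1, -1.2]
width: 0.0139
```

Run:
```python
from h import *
from rig import viewer
import cv2
go([.521,-.3415,.05],down(np.pi-.337))
out=[]
for n,(x,y,w,h) in dict(top=(240,160,180,180),side=(200,150,180,180)).items():
    im=viewer.grab_frame(n)["pixels"][y:y+h,x:x+w,::-1]; out.append(cv2.resize(im,(400,400),interpolation=cv2.INTER_CUBIC))
cv2.imwrite("pics/aft.png",np.hstack(out))
```

```text
tcp [ 0.5177 -0.3409  0.2198] w 0.0139 F [-0.2 -0.1 -1.2] t 9.45 
 delta [-0.011  0.002  0.849] [ 0.001  0.009 -0.003]
```

View pics/aft.png

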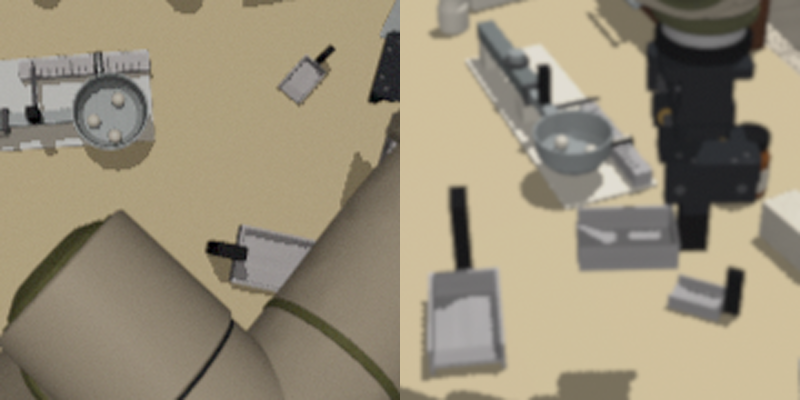

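All three boluses show in the dish in the top view, at about (94,120), (118,100) and (114,135) in the crop, and the scoop is empty. I'll set the scoop down at its original spot.

Request:
move_arm(
  deltas="0 0 0.2 0 0.01 0;0 0 0.4 0 0.01 0;0 0 0.6 0 0.01 0;0 0 0.72 0 0.01 0;0 0 0.8 0 0.01 0",
)

```text
clock: 10.05
tcp_pos: [0.5203, -0.337, 0.0589]
eef_rot: [[-0.944, 0.329, -0.001], [0.329, 0.944, 0.002], [0.002, 0.001, -1.0]]
contact_force: [0.6, 0.7, -0.5]
width: 0.0138
```

Run:
```python
from h import *
go([.518,-.3415,.0495],down(np.pi-.337))
```

```text
tcp [ 0.5203 -0.337   0.0589] w 0.0138 F [ 0.6  0.7 -0.5] t 10.05 
 delta [ 0.003 -0.025  0.047] [ 0.002 -0.002  0.002]
```

Request:
move_arm(
  deltas="0 0 0.02 0 0 0;0 0 0.035 0 0 0;0 0 0.045 0 0 0;0 0 0.05 0 0 0;0 0 0.05 0 0 0",
)

```text
clock: 10.55
tcp_pos: [0.5202, -0.339, 0.0513]
eef_rot: [[-0.944, 0.33, 0.001], [0.33, 0.944, -0.001], [-0.001, -0.0, -1.0]]
contact_force: [0.4, -0.2, -1.0]
width: 0.0139
```

Run:
```python
from h import *
go([.518,-.3415,.0495],down(np.pi-.337))
```

```text
tcp [ 0.5202 -0.339   0.0513] w 0.0139 F [ 0.4 -0.2 -1. ] t 10.55 
 delta [ 0.006 -0.015  0.009] [-0.001  0.001  0.   ]
```

Request:
move_arm(
  deltas="0 0 0.005 0 0 0;0 0 0.01 0 0 0;0 0 0.012 0 0 0;0 0 0.012 0 0 0",
)

```text
clock: 10.95
tcp_pos: [0.5201, -0.3391, 0.0493]
eef_rot: [[-0.944, 0.331, 0.001], [0.331, 0.944, -0.001], [-0.001, -0.0, -1.0]]
contact_force: [-2.3, 1.1, 5.4]
width: 0.0137
```

Contact (5 N). Release and lift.

Request:
move_arm(
  deltas="0 0 0 0 0 0;0 0 0 0 0 0;0 0 0 0 0 0;0 0 0 0 0 0",
  jaw=0.5,
)

```text
clock: 11.35
tcp_pos: [0.5199, -0.3389, 0.0482]
eef_rot: [[-0.944, 0.331, -0.0], [0.331, 0.944, 0.0], [0.0, 0.0, -1.0]]
contact_force: [-0.3, 0.6, 0.1]
width: 0.0428
```

Request:
move_arm(
  deltas="0 0 -0.15 0 0 0;0 0 -0.35 0 0 0;0 0 -0.55 0 0 0;0 0 -0.75 0 0 0;0 0 -0.9 0 0 0",
)

```text
clock: 11.85
tcp_pos: [0.5201, -0.339, 0.2311]
eef_rot: [[-0.944, 0.331, 0.002], [0.331, 0.944, -0.002], [-0.002, -0.001, -1.0]]
contact_force: [0.4, -0.1, -0.0]
width: 0.044
```

Run:
```python
from h import *
go([.531,.211,.22],down(np.pi-.337))
go([.531,.211,.22],down(np.pi+.083))
```

```text
tcp [ 0.5201 -0.339   0.2311] w 0.044 F [ 0.4 -0.1 -0. ] t 11.85 
 delta [0.858 2.613 0.051] [-0.001  0.003  0.   ]
tcp [ 0.5201 -0.339   0.2311] w 0.044 F [ 0.4 -0.1 -0. ] t 11.85 
 delta [0.858 2.613 0.051] [-0.002  0.003 -0.535]
```

Request:
move_arm(
  deltas="0.29 0.87 0 0 0 0;0.29 0.87 0 0 0 0;0.29 0.87 0 0 0 0;0.29 0.87 0 0 0 0;0.29 0.87 0 0 0 0",
  jaw=0,
)

```text
clock: 12.35
tcp_pos: [0.5228, -0.152, 0.2288]
eef_rot: [[-0.945, 0.327, 0.0], [0.327, 0.945, 0.0], [-0.0, 0.001, -1.0]]
contact_force: [0.3, -0.2, 0.9]
width: 0.0062
```

Run:
```python
from h import *
from rig import viewer
import cv2
go([.531,.211,.22],down(np.pi+.083))
im=viewer.grab_frame("side")["pixels"]
x,y,w,h=200,150,180,180
cv2.imwrite("pics/sc2.png",cv2.resize(im[y:y+h,x:x+w,::-1],(540,540),interpolation=cv2.INTER_CUBIC))
```

```text
tcp [ 0.5228 -0.152   0.2288] w 0.0062 F [ 0.3 -0.2  0.9] t 12.35 
 delta [0.554 1.729 0.045] [ 0.001  0.001 -0.529]
```

View pics/sc2.png

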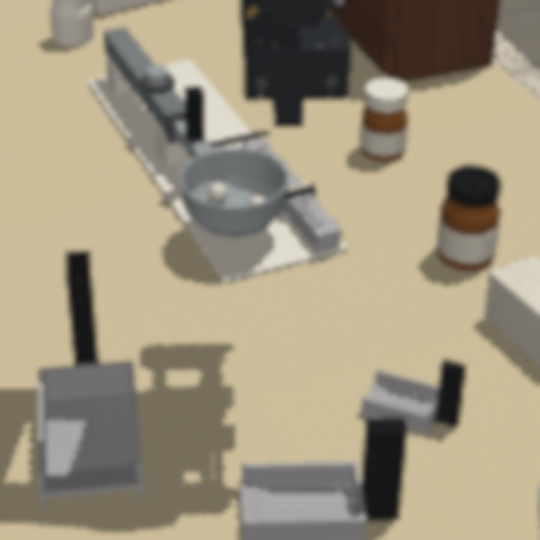

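The scoop is standing level at its old spot. On to the button.

Request:
move_arm(
  deltas="0.28 0.87 0 0 0 -0.15;0.28 0.87 0 0 0 -0.3;0.28 0.87 0 0 0 -0.45;0.28 0.87 0 0 0 -0.53;0.28 0.87 0 0 0 -0.53",
)

```text
clock: 12.9
tcp_pos: [0.5276, 0.0292, 0.2283]
eef_rot: [[-0.996, -0.084, 0.0], [-0.084, 0.996, 0.0], [-0.0, 0.0, -1.0]]
contact_force: [-0.1, -0.5, 1.1]
width: 0.0002
```

Run:
```python
from h import *
go([.531,.211,.14],down(np.pi+.083))
```

```text
tcp [0.5276 0.0292 0.2283] w 0.0002 F [-0.1 -0.5  1.1] t 12.9 
 delta [-0.093  0.904  0.442] [0.    0.    0.001]
```

Request:
move_arm(
  deltas="-0.02 0.2 0 0 0 0;-0.05 0.45 0.1 0 0 0;-0.08 0.7 0.2 0 0 0;-0.09 0.9 0.4 0 0 0;-0.09 0.9 0.44 0 0 0",
)

```text
clock: 13.4
tcp_pos: [0.5308, 0.2092, 0.1376]
eef_rot: [[-0.997, -0.08, -0.003], [-0.08, 0.997, -0.0], [0.003, -0.0, -1.0]]
contact_force: [0.1, -0.8, 0.8]
width: 0.0003
```

Run:
```python
from h import *
from rig import viewer
import cv2
go([.531,.211,.09],down(np.pi+.083))
out=[]
for n,(x,y,w,h) in dict(top=(170,160,100,100),side=(200,120,120,120)).items():
    im=viewer.grab_frame(n)["pixels"][y:y+h,x:x+w,::-1]; out.append(cv2.resize(im,(400,400),interpolation=cv2.INTER_CUBIC))
cv2.imwrite("pics/btn.png",np.hstack(out))
P=np.array(__import__("rig").env.observe()["tcp_pos"]); print(((proj("side",P)-[200,120])*400/120+[400,0]),((proj("side",[.531,.211,.081])-[200,120])*400/120+[400,0]))
```

```text
tcp [0.5308 0.2092 0.1376] w 0.0003 F [ 0.1 -0.8  0.8] t 13.4 
 delta [-0.003  0.009  0.238] [-0.    -0.003 -0.004]
[570.79492718 124.46032657] [572.46520777 178.40158182]
```

View pics/btn.png

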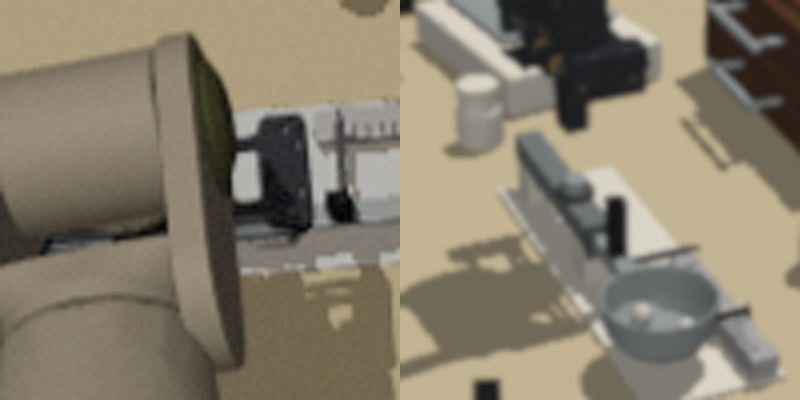

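Request:
move_arm(
  deltas="0 0.01 0.1 0 0 0;0 0.01 0.18 0 0 0;0 0.01 0.24 0 0 0;0 0.01 0.27 0 0 0;0 0.01 0.29 0 0 0",
)

```text
clock: 14.0
tcp_pos: [0.5316, 0.2092, 0.0826]
eef_rot: [[-0.997, -0.078, 0.001], [-0.078, 0.997, -0.0], [-0.001, -0.0, -1.0]]
contact_force: [1.0, 0.6, 0.7]
width: 0.0002
```

Run:
```python
from h import *
go([.531,.211,.074],down(np.pi+.083))
```

```text
tcp [0.5316 0.2092 0.0826] w 0.0002 F [1.  0.6 0.7] t 14.0 
 delta [0.002 0.009 0.043] [-0.     0.001 -0.006]
```

Request:
move_arm(
  deltas="0 0 0.005 0 0 0;0 0 0.015 0 0 0;0 0 0.025 0 0 0;0 0 0.032 0 0 0;0 0 0.04 0 0 0",
)

```text
clock: 14.5
tcp_pos: [0.5312, 0.2101, 0.0746]
eef_rot: [[-0.997, -0.079, 0.001], [-0.079, 0.997, -0.0], [-0.001, -0.0, -1.0]]
contact_force: [1.2, -1.6, 2.3]
width: 0.0004
```

Request:
move_arm(
  deltas="0 0 0.003 0 0 0;0 0 0.006 0 0 0;0 0 0.006 0 0 0",
)

```text
clock: 14.8
tcp_pos: [0.5313, 0.2103, 0.0741]
eef_rot: [[-0.997, -0.079, 0.002], [-0.079, 0.997, 0.0], [-0.002, 0.0, -1.0]]
contact_force: [-0.8, -1.6, 9.5]
width: 0.0
```

Button bottomed at z≈0.074 with 9.5 N. Next, the handle.

Request:
move_arm(
  deltas="0 0 -0.15 0 0 0;0 0 -0.35 0 0 0;0 -0.1 -0.5 0 0 0;0 -0.25 -0.5 0 0 0;0 -0.45 -0.5 0 0 0",
  jaw=0.5,
)

```text
clock: 15.3
tcp_pos: [0.538, 0.1205, 0.1738]
eef_rot: [[-0.997, -0.081, 0.001], [-0.081, 0.997, 0.001], [-0.001, 0.001, -1.0]]
contact_force: [1.0, 0.0, -0.2]
width: 0.0384
```

Run:
```python
from h import *
from rig import viewer
import cv2
go([.5357,.1073,.13],down(np.pi+.083))
out=[]
for n,(x,y,w,h) in dict(top=(200,150,120,120),side=(200,130,120,120)).items():
    im=viewer.grab_frame(n)["pixels"][y:y+h,x:x+w,::-1]; out.append(cv2.resize(im,(400,400),interpolation=cv2.INTER_CUBIC))
cv2.imwrite("pics/hd.png",np.hstack(out))
```

```text
tcp [0.538  0.1205 0.1738] w 0.0384 F [ 1.   0.  -0.2] t 15.3 
 delta [ 0.017 -0.065  0.219] [ 0.001  0.002 -0.002]
```

View pics/hd.png

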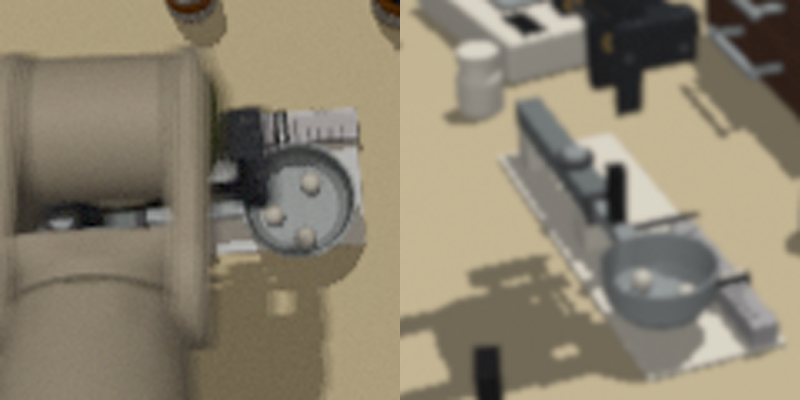

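Request:
move_arm(
  deltas="0.01 -0.03 0.05 0 0 0;0.015 -0.065 0.12 0 0 0;0.015 -0.065 0.18 0 0 0;0.015 -0.065 0.2 0 0 0",
)

```text
clock: 15.8
tcp_pos: [0.5352, 0.1079, 0.1313]
eef_rot: [[-0.997, -0.08, -0.003], [-0.08, 0.997, 0.0], [0.003, 0.001, -1.0]]
contact_force: [-0.2, 0.3, 0.5]
width: 0.0442
```

Run:
```python
from h import *
from rig import viewer
import cv2
go([.5357,.1073,.073],down(np.pi+.083))
im=viewer.grab_frame("side")["pixels"]; x,y,w,h=230,150,70,70
cv2.imwrite("pics/hd2.png",cv2.resize(im[y:y+h,x:x+w,::-1],None,fx=8,fy=8,interpolation=cv2.INTER_CUBIC))
P=np.array(__import__("rig").env.observe()["tcp_pos"])
c=np.array([-.083,.997,0]);b=np.array([-.997,-.08,0])
for o in(.022,-.022,-.04):print([((proj("side",P+o*c+e*b)-[x,y])*8).round() for e in(-.009,.009)])
print(((proj("side",[.5357,.1073,.112])-[x,y])*8).round())
```

```text
tcp [0.5352 0.1079 0.1313] w 0.0442 F [-0.2  0.3  0.5] t 15.8 
 delta [-0.003 -0.003  0.291] [ 0.001 -0.004 -0.004]
[array([267., 160.]), array([220., 170.])]
[array([317., 214.]), array([270., 225.])]
[array([339., 237.]), array([291., 248.])]
[271. 240.]
```

View pics/hd2.png

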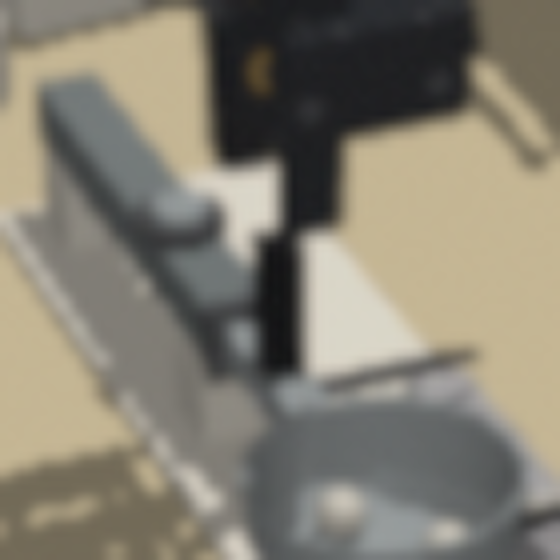

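Request:
move_arm(
  deltas="-0.01 0 0.1 0 0 0;-0.01 0 0.18 0 0 0;-0.01 0 0.25 0 0 0;-0.01 0 0.285 0 0 0;-0.01 0 0.285 0 0 0",
)

```text
clock: 16.35
tcp_pos: [0.5378, 0.1077, 0.0756]
eef_rot: [[-0.997, -0.08, -0.001], [-0.08, 0.997, 0.0], [0.001, 0.0, -1.0]]
contact_force: [-0.3, -1.1, 0.1]
width: 0.0441
```

Request:
move_arm(
  deltas="0 0 0 0 0 0;0 0 0 0 0 0;0 0 0 0 0 0;0 0 0 0 0 0;0 0 0 0 0 0",
  jaw=0,
  force=35,
)

```text
clock: 16.85
tcp_pos: [0.5382, 0.1077, 0.0767]
eef_rot: [[-0.997, -0.079, 0.001], [-0.079, 0.997, 0.001], [-0.001, 0.001, -1.0]]
contact_force: [-1.2, 3.8, 5.5]
width: 0.0157
```

Run:
```python
from h import *
from rig import viewer
import cv2
go([.5357,.1073,.073],down(np.pi+.083))
out=[]
for n,(x,y,w,h) in dict(top=(200,150,120,120),side=(230,150,80,80)).items():
    im=viewer.grab_frame(n)["pixels"][y:y+h,x:x+w,::-1]; out.append(cv2.resize(im,(400,400),interpolation=cv2.INTER_CUBIC))
cv2.imwrite("pics/hd3.png",np.hstack(out))
```

```text
tcp [0.5382 0.1077 0.0767] w 0.0157 F [-1.2  3.8  5.5] t 16.85 
 delta [ 0.013 -0.001  0.018] [ 0.001  0.001 -0.005]
```

View pics/hd3.png

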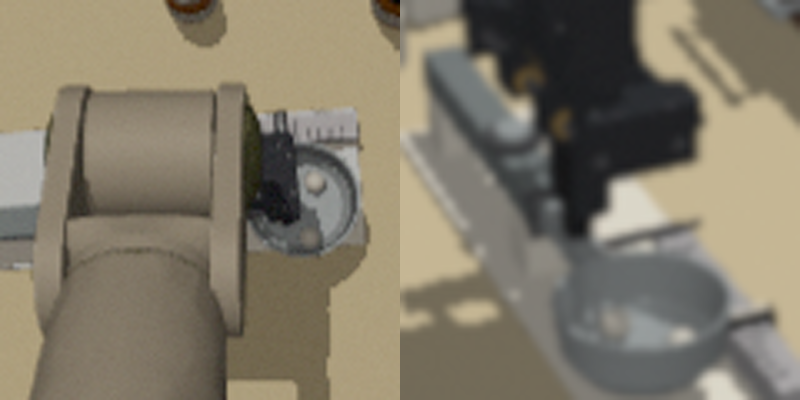

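Run:
```python
import cv2,numpy as np
t=cv2.imread("pics/top0.png"); s=cv2.imread("pics/side0.png")
a=cv2.resize(t[180:200,248:298],None,fx=14,fy=14,interpolation=cv2.INTER_NEAREST)
b=cv2.resize(s[188:218,265:315],None,fx=14,fy=14,interpolation=cv2.INTER_NEAREST)
cv2.imwrite("pics/mk_t.png",a);cv2.imwrite("pics/mk_s.png",b)
```

```text
(no output)
```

View pics/mk_t.png

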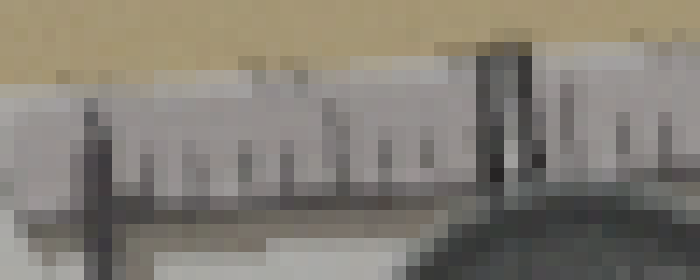

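View pics/mk_s.png

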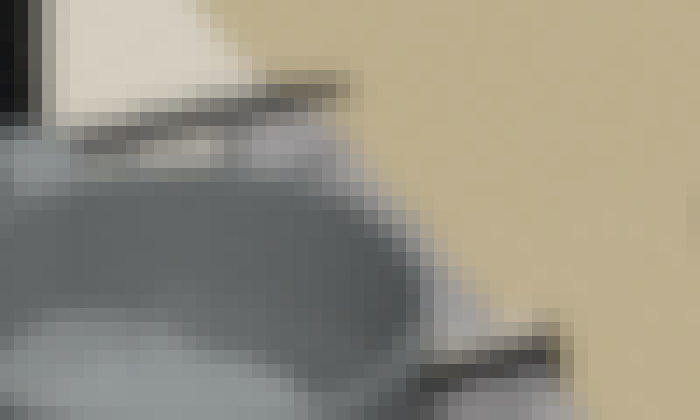

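Run:
```python
from h import *
x=np.array([.5313,.1429,-1.4879]); 
for yaw in(-1.478,-1.488,-1.498):
  e=np.array([np.cos(yaw),np.sin(yaw)])
  p=at("top",254.5,191.3,.047);m=at("top",284.0,190.7,.037)
  print(yaw,p.round(4),m.round(4),"adv",((m-p)[:2]@e).round(4))
  ps=at("side",265+340/14-.5,188+92/14-.5,.046); ms=at("side",265+550/14-.5,188+340/14-.5,.037)
  print("  side",((ms-ps)[:2]@e).round(4))
```

```text
-1.478 [0.5979 0.1132 0.047 ] [0.5993 0.0272 0.037 ] adv 0.0858
  side 0.0918
-1.488 [0.5979 0.1132 0.047 ] [0.5993 0.0272 0.037 ] adv 0.0859
  side 0.0918
-1.498 [0.5979 0.1132 0.047 ] [0.5993 0.0272 0.037 ] adv 0.0859
  side 0.0918
```

Request:
move_arm(
  deltas="0 -0.02 0 0 0 0;0 -0.06 0 0 0 0;0 -0.1 0 0 0 0;0 -0.15 0 0 0 0;0 -0.2 0 0 0 0",
)

```text
clock: 17.45
tcp_pos: [0.5402, 0.0676, 0.0766]
eef_rot: [[-0.997, -0.079, -0.003], [-0.079, 0.997, 0.001], [0.003, 0.001, -1.0]]
contact_force: [-9.8, 5.1, 11.5]
width: 0.016
```

```bash
cat > mk.py <<'E'
from h import *
from rig import viewer
import cv2,sys
go([.5447,.0222,.0767])
out=[]
for n,(x,y,w,h) in dict(top=(240,160,80,80),side=(240,170,80,80)).items():
    im=viewer.grab_frame(n)["pixels"]; cv2.imwrite(f"pics/{sys.argv[1]}_{n}.png",im[:,:,::-1])
    out.append(cv2.resize(im[y:y+h,x:x+w,::-1],(400,400),interpolation=cv2.INTER_CUBIC))
cv2.imwrite(f"pics/{sys.argv[1]}.png",np.hstack(out))
E
python3 mk.py m1
```

```text
tcp [0.5402 0.0676 0.0766] w 0.016 F [-9.8  5.1 11.5] t 17.45 
 delta [-0.004 -0.228 -0.001] [0. 0. 0.]
```

View pics/m1.png

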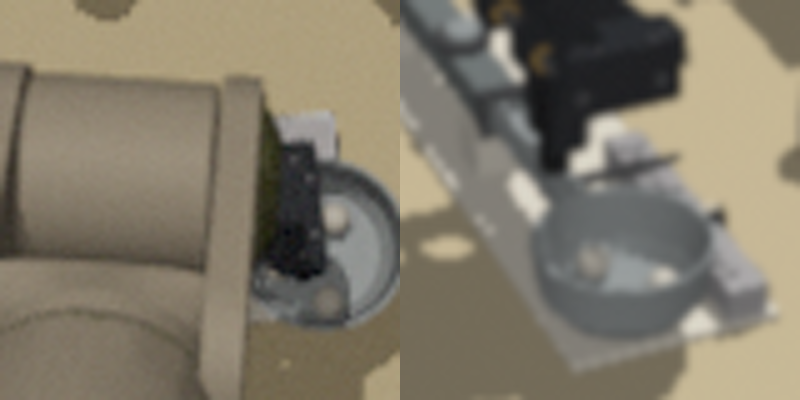

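Request:
move_arm(
  deltas="0.005 -0.04 -0.005 0 0 0;0.01 -0.08 -0.01 0 0 0;0.01 -0.12 -0.01 0 0 0;0.01 -0.16 -0.01 0 0 0;0.01 -0.2 -0.01 0 0 0",
)

```text
clock: 18.05
tcp_pos: [0.542, 0.0276, 0.0768]
eef_rot: [[-0.997, -0.079, -0.001], [-0.079, 0.997, 0.001], [0.001, 0.001, -1.0]]
contact_force: [2.8, 5.5, -9.1]
width: 0.0156
```

```bash
python3 mk.py m2
python3 - <<'E'
import cv2
s=cv2.imread("pics/m2_side.png");cv2.imwrite("pics/m2z.png",cv2.resize(s[185:225,265:315],None,fx=12,fy=12,interpolation=cv2.INTER_CUBIC))
E
```

```text
tcp [0.542  0.0276 0.0768] w 0.0156 F [ 2.8  5.5 -9.1] t 18.05 
 delta [-0.011 -0.028  0.   ] [0. 0. 0.]
```

View pics/m2z.png

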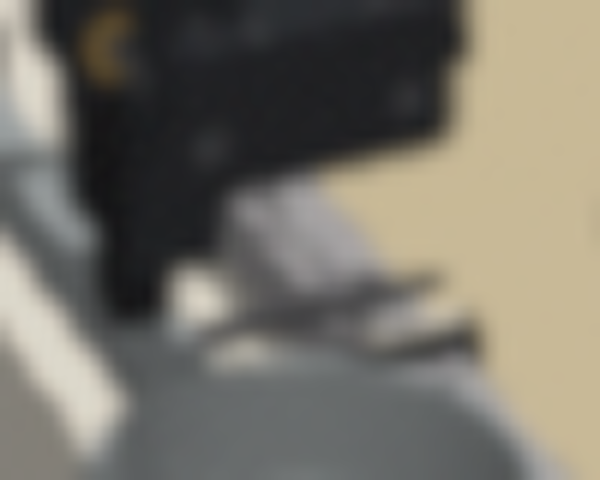

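View pics/m2.png

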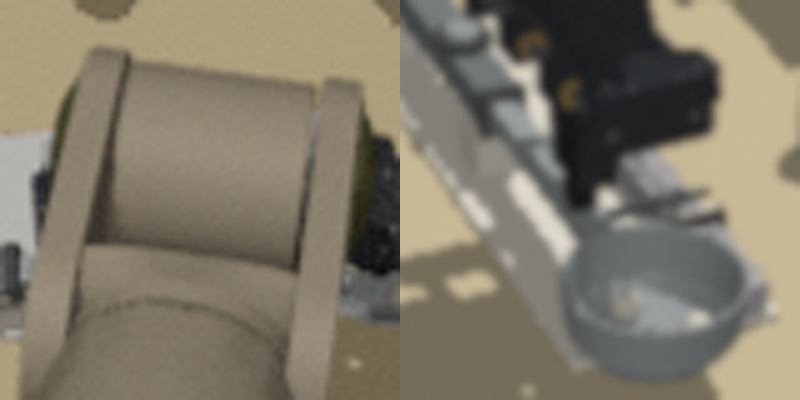

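Run:
```python
import cv2
out=[]
for f in("m1","m2"):
    s=cv2.imread(f"pics/{f}_side.png")
    out.append(cv2.resize(s[196:222,278:312],None,fx=22,fy=22,interpolation=cv2.INTER_NEAREST))
cv2.imwrite("pics/z1.png",out[0]);cv2.imwrite("pics/z2.png",out[1])
```

```text
(no output)
```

View pics/z1.png

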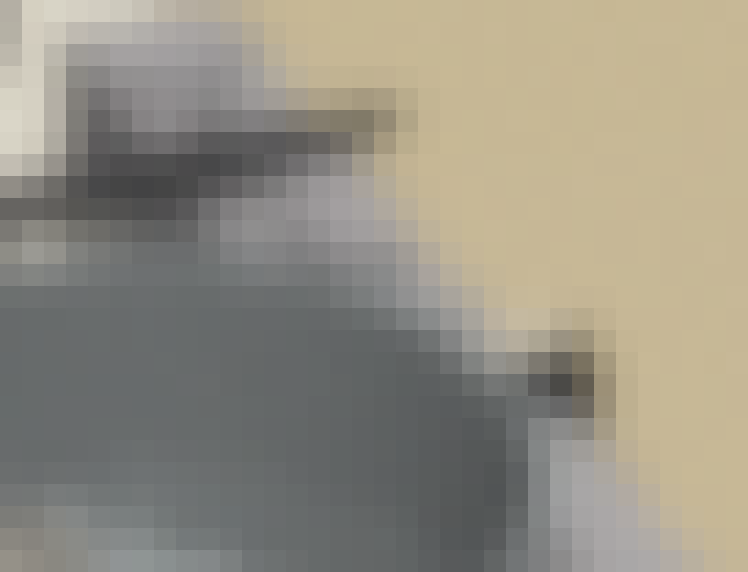

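View pics/z2.png

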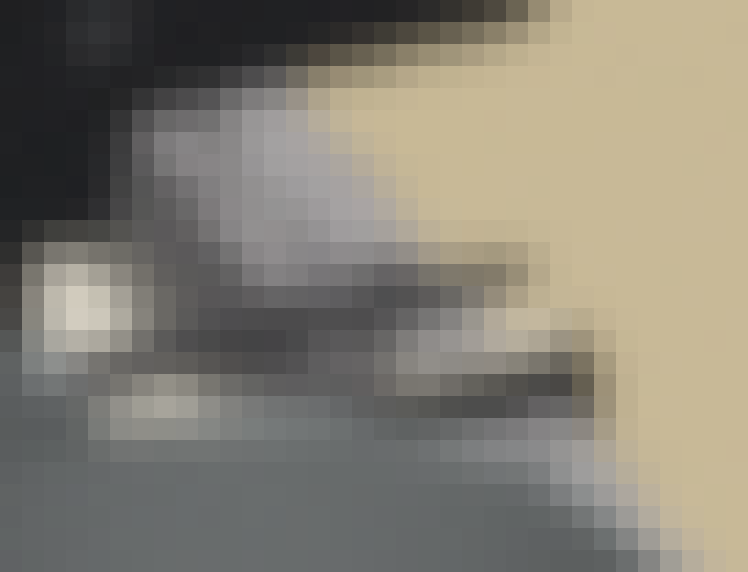

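Run:
```python
from h import *
yaw=-1.488; X=np.array([np.cos(yaw),np.sin(yaw),0]);Y=np.array([-X[1],X[0],0])
k=lambda p:((proj("side",p)-[278,196]+.5)*22).round()
O=np.array([.534,.142,0])  # feeder origin guess
Z=np.array([0,0,1.])
def F(x,y,z): return O+x*X+y*Y+z*Z
for tr,n in((.0392,"m1"),(.0802,"m2")):
  print(n,"ptr root/tip",k(F(.035+tr,.03,.046)),k(F(.035+tr,.07,.046)),k(F(.035+tr,.075,.046)))
mx=.035+.086
for dx in(-.006,-.001,.001,.006): print("clip",dx,k(F(mx+dx,.055,.037)),k(F(mx+dx,.085,.037)), "bottom",k(F(mx+dx,.085,.028)))
print("dish rim centre m2", proj("side",F(.132+.0802,0,.072)), "px per mm along x", proj("side",F(.131,.07,.037))-proj("side",F(.121,.07,.037)))
```

```text
m1 ptr root/tip [ 50. 184.] [323. 114.] [357. 105.]
m2 ptr root/tip [187. 340.] [465. 267.] [499. 258.]
clip -0.006 [360. 351.] [565. 297.] bottom [563. 354.]
clip -0.001 [377. 371.] [583. 316.] bottom [581. 373.]
clip 0.001 [384. 379.] [590. 323.] bottom [588. 381.]
clip 0.006 [402. 398.] [608. 343.] bottom [606. 400.]
dish rim centre m2 [292.03709176 224.03488195] px per mm along x [1.62904777 1.7658221 ]
```

Run:
```python
from h import *
import cv2
g=cv2.cvtColor(cv2.imread("pics/top0.png"),cv2.COLOR_BGR2GRAY).astype(float)
for v in range(183,194): print(v,g[v,250:261].astype(int),"|",g[v,279:291].astype(int))
# tick positions along scale row
yaw=-1.488;e=np.array([np.cos(yaw),np.sin(yaw)])
for z0,v,u in((.047,None,None),):
  pass
P=[];M=[]
for v in range(191,198):
    w=np.clip(140-g[v,251:260],0,None); 
    u=(w*np.arange(251,260)).sum()/w.sum(); P.append(at("top",u,v,.047)[:2]@e); 
print("ptr",np.round(P,4))
for v in range(184,191):
    w=np.clip(130-g[v,280:289],0,None); u=(w*np.arange(280,289)).sum()/w.sum(); M.append(at("top",u,v,.037)[:2]@e)
print("clip",np.round(M,4), np.median(M)-np.median(P))
```

```text
183 [151 149 151 149 150 148 149 150 150 151 152] | [135 131 131 110  95  96  89 150 159 159 161 163]
184 [148 151 151 150 150 150 151 149 150 151 150] | [157 132 137  75  90  94  56 147 161 158 158 161]
185 [150 150 134 144 147 140 146 152 151 157 159] | [158 144 147  79  99 109  58 141 152 137 146 152]
186 [163 161 155 151 148 143 148 149 153 158 155] | [147 146 145  73  99 107  55 135 148 115 139 148]
187 [158 159 159 148 119 140 146 147 144 149 147] | [145 147 144  76  97 124  70 120 143 106 139 146]
188 [149 148 148 144  89 124 143 144 144 143 143] | [144 145 146  80  80 131  71 104 141 107 140 148]
189 [147 146 146 147 101  99 138 146 143 144 147] | [142 146 132  74  63 129  73 107 140 107 141 148]
190 [147 147 147 130  85  70 136 145 134 141 145] | [140 145 138  69  63 149  83  76 140 119 128 144]
191 [146 145 145 116  74  61 137 144 112 138 145] | [139 146 146  73  49 159  86  48 136 128 125 146]
192 [145 144 144 115  73  61 135 145 104 137 146] | [132 134 132  72  37 119  72  83 129 119 115 130]
193 [148 148 148 116  75  62 110 116  96 139 147] | [ 99  95  88  73  64 115  98  89  96  90  89  95]
ptr [-0.0621 -0.062  -0.0613 -0.0597 -0.0618 -0.0638 -0.0638]
clip [0.0235 0.0233 0.0238 0.0242 0.0241 0.0232 0.0228] 0.08556885259965666
```

Run:
```python
from h import *
import cv2
yaw=-1.488;e=np.array([np.cos(yaw),np.sin(yaw)])
# normalised cross-correlation displacement of the dish/ball-free features: pointer patch
g={n:cv2.cvtColor(cv2.imread(f),cv2.COLOR_BGR2GRAY) for n,f in dict(a="pics/side0.png",b="pics/m1_side.png",c="pics/m2_side.png").items()}
for n,(u,v) in dict(a=(289.5,193.8),b=(295.45,200.7),c=(301.4,207.5)).items():
    print(n,at("side",u,v,.046)[:2]@e)
# dish rim leftmost/rightmost outlines
for n,x0 in(("a",240),("b",240),("c",240)):
    cv2.imwrite(f"pics/d_{n}.png",cv2.resize(g[n][180:250,235:325],None,fx=6,fy=6,interpolation=cv2.INTER_CUBIC))
o=np.hstack([cv2.resize(g[n][180:250,250:315],None,fx=4,fy=4,interpolation=cv2.INTER_CUBIC) for n in "abc"]);cv2.imwrite("pics/dd.png",o)
```

```text
a -0.06105357343630552
b -0.018914479755196358
c 0.020726135576795188
```

View pics/dd.png

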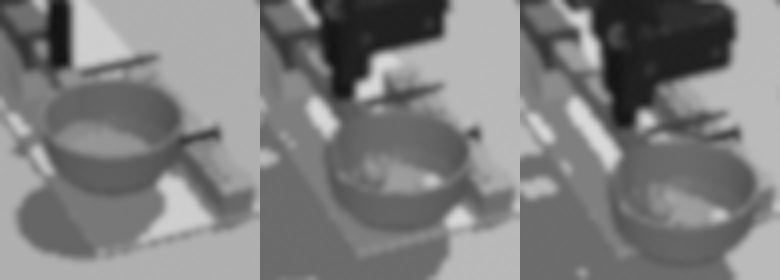

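Run:
```python
from h import *
import cv2
s0=cv2.imread("pics/side0.png",0)
def up(im,x,y,w,h): return cv2.resize(im[y:y+h,x:x+w],(400,400),interpolation=cv2.INTER_CUBIC)
hd3=cv2.imread("pics/hd3.png",0)[:,400:]; hd=cv2.imread("pics/hd.png",0)[:,400:]
a=up(s0,230,150,80,80)
def ncc(ref,img,box,sc):
    x,y,w,h=box; t=ref[y:y+h,x:x+w]; m=18; r=cv2.matchTemplate(img[y-m:y+h+m,x-m:x+w+m],t,cv2.TM_CCOEFF_NORMED)
    _,v,_,l=cv2.minMaxLoc(r); return (np.array(l)-m)/sc,round(v,3)
print("pointer side0->hd3 px",ncc(a,hd3,(225,205,90,40),5),"dish near wall",ncc(a,hd3,(150,320,170,75),5), "clip(static)",ncc(a,hd3,(330,290,60,50),5),"base static",ncc(a,hd3,(20,130,80,120),5))
```

```text
pointer side0->hd3 px (array([0.2, 0.6]), 0.994) dish near wall (array([0.4, 0.6]), 0.85) clip(static) (array([0., 0.]), 0.999) base static (array([0., 0.]), 0.997)
```

Run:
```python
from h import *
import cv2
s0=cv2.imread("pics/side0.png",0)
a=cv2.resize(s0[150:230,230:310],(400,400),interpolation=cv2.INTER_CUBIC).astype(np.float32)
b=cv2.imread("pics/hd3.png",0)[:,400:].astype(np.float32)
X=np.array([np.cos(-1.488),np.sin(-1.488),0])
P=np.array([.598,.107,.046]); d=(proj("side",P+.01*X)-proj("side",P))/10; print("px/mm",d)
def ssd(s,box):
    M=np.float32([[1,0,5*d[0]*s],[0,1,5*d[1]*s]]); w=cv2.warpAffine(a,M,(400,400))
    x,y,ww,h=box; A=w[y:y+h,x:x+ww];B=b[y:y+h,x:x+ww]; return np.corrcoef(A.ravel(),B.ravel())[0,1]
S=np.arange(-2,6,.25)
for n,box in dict(ptr=(230,205,75,35),wall=(150,330,160,65),rim=(170,250,140,40)).items():
    c=[ssd(s,box) for s in S]; print(n,S[np.argmax(c)],max(c).round(3))
```

```text
px/mm [0.14733785 0.16034186]
ptr 3.25 0.995
wall 1.25 0.781
rim 5.25 0.713
```

Run:
```python
from h import *
import cv2
e=np.array([np.cos(-1.488),np.sin(-1.488)]);Y=np.array([-e[1],e[0]])
ims={"s0":(cv2.imread("pics/side0.png",0),None),"m1":(cv2.imread("pics/m1_side.png",0),None),"m2":(cv2.imread("pics/m2_side.png",0),None)}
O=np.array([.534,.142])
for n,(g,_) in ims.items():
    g=g.astype(float); tr={"s0":0,"m1":.0415,"m2":.082}[n]
    out=[]
    for yy in np.arange(.040,.073,.003):
        P=np.r_[O+(.035+tr)*e+yy*Y,.046]; u,v=proj("side",P); u=int(round(u)); v0=int(round(v))
        seg=g[v0-3:v0+4,u]; k=np.argmin(seg)
        if 0<k<6:
            a,b,c=seg[k-1:k+2]; sub=k+.5*(a-c)/(a-2*b+c); out.append((at("side",u,v0-3+sub,.046)[:2]-O)@e-.035)
    print(n,np.round(np.array(out)*1000,1))
```

```text
s0 [-1.3 -1.2 -0.8  0.2  1.2  0.8  0.1 -0.  -0.   0.4  0.2]
m1 [43.5 45.2 46.4 45.3 44.5 44.9 45.  44.7 44.9 45.5 45.8]
m2 [84.1 85.  84.7 84.2 84.7 85.2 83.4 83.5 84.5 85.3 84.6]
```

Run:
```python
from h import *
from rig import env
s=env.observe(); print(np.round(s["q"],3),s["width"],np.round(s["contact_force"],1),s["clock"],np.round(s["tcp_pos"],4))
for t in(5,10,20,30,35):
    a=np.radians(t); print(t,(.0187*np.array([-np.sin(a),0,np.cos(a)-1])/.2).round(3),-t/45)
```

```text
[-1.660e-01  5.320e-01  1.632e+00  1.000e-03  9.790e-01 -1.815e+00] 0.016087255857107765 [  3.8   3.9 -13.6] 18.15 [0.542  0.0271 0.0768]
5 [-0.008  0.    -0.   ] -0.1111111111111111
10 [-0.016  0.    -0.001] -0.2222222222222222
20 [-0.032  0.    -0.006] -0.4444444444444444
30 [-0.047  0.    -0.013] -0.6666666666666666
35 [-0.054  0.    -0.017] -0.7777777777777778
```

Request:
move_arm(
  deltas="0 0 0.006 0 0 0;-0.008 0 0.006 0 -0.11 0;-0.012 0 0.006 0 -0.16 0;-0.016 0 0.006 0 -0.22 0;-0.016 0 0.006 0 -0.22 0",
  force=12,
)

```text
clock: 18.65
tcp_pos: [0.5447, 0.0283, 0.0771]
eef_rot: [[-0.982, -0.08, 0.171], [-0.079, 0.997, 0.014], [-0.171, 0.0, -0.985]]
contact_force: [-2.2, 3.7, -1.6]
width: 0.016
```

Request:
move_arm(
  deltas="-0.008 0 0 0 -0.11 0;-0.016 0 -0.001 0 -0.22 0;-0.024 0 -0.003 0 -0.33 0;-0.032 0 -0.006 0 -0.44 0;-0.032 0 -0.006 0 -0.44 0",
)

```text
clock: 19.15
tcp_pos: [0.5508, 0.0288, 0.079]
eef_rot: [[-0.866, -0.08, 0.493], [-0.069, 0.997, 0.041], [-0.495, 0.001, -0.869]]
contact_force: [-5.5, 4.4, 1.5]
width: 0.0162
```

```bash
python3 mk.py m3
```

```text
tcp [0.5508 0.0288 0.079 ] w 0.0162 F [-5.5  4.4  1.5] t 19.15 
 delta [ 0.034 -0.03  -0.006] [0. 0. 0.]
```

View pics/m3.png

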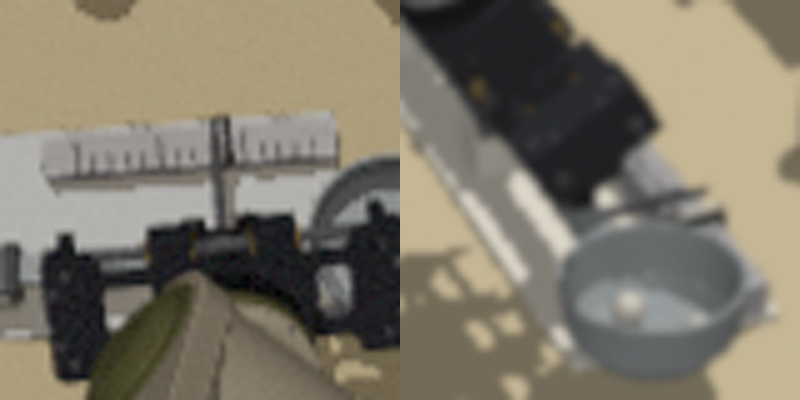

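Excellent: the tilt clears the top view. The pointer at (220,190) in the crop is now close to the clip at (222,140).

```bash
cat > mz.py <<'E'
from h import *
import cv2,sys
n=sys.argv[1]
im=cv2.imread(f"pics/{n}_top.png"); g=cv2.cvtColor(im,cv2.COLOR_BGR2GRAY).astype(float)
cv2.imwrite(f"pics/{n}z.png",cv2.resize(im[178:206,268:302],None,fx=20,fy=20,interpolation=cv2.INTER_NEAREST))
for v in range(181,204): print(v,g[v,277:293].astype(int))
e=np.array([np.cos(-1.488),np.sin(-1.488)])
P=[]
for v in range(194,202):
    w=np.clip(130-g[v,279:289],0,None); u=(w*np.arange(279,289)).sum()/w.sum(); P.append((v,round(u,2),round(float(at("top",u,v,.047)[:2]@e),4)))
print(P)
E
python3 mz.py m3
```

```text
181 [158 159 159 160 157 158 159 157 158 155 157 157 155 159 158 158]
182 [157 157 159 157 156 159 144 144 142 156 157 157 159 158 156 157]
183 [158 159 144 140 142 117 104 101  93 155 165 166 170 170 171 169]
184 [170 170 164 141 147  83  94 102  55 154 168 166 168 170 167 170]
185 [168 167 165 154 155  90 109 113  61 147 161 146 154 159 159 159]
186 [153 154 155 153 154  89  95 112  55 144 156 125 147 155 155 157]
187 [153 152 154 152 154  83  78 128  71 126 153 111 147 156 155 156]
188 [154 152 155 154 146  87  70 117  63 113 147 111 147 155 155 132]
189 [152 140 150 153 141  84  66 105  64 113 149 113 148 156 157 113]
190 [152 120 149 152 146  91  67 105  57  82 147 127 138 153 156 113]
191 [154 111 148 154 154  94  68  93  52  52 145 136 132 155 159 132]
192 [158 146 141 143 139  86  66  73  44  52 106 100  98 115 122 107]
193 [117 117 103  98  93  71  69  59  63  78  84  82  93  98  94 105]
194 [ 95  92 105 109 107  82  70  82 105 113 114 113 117 118 116 119]
195 [117 120 119 121 124  91  69  94 118 122 124 156 161 163 132 122]
196 [122 121 122 125 156 112  72  81 114 124 120 170 180 178 165 161]
197 [159 161 161 162 176 136  80  82 117 121 155 176 180 176 177 178]
198 [177 176 178 177 177 141  84  79 116 122 170 178 177 178 178 177]
199 [179 177 178 177 175 140  84  72 117 122 170 179 177 177 177 179]
200 [177 177 176 177 177 140  83  65 114 123 171 177 178 176 175 178]
201 [178 177 177 176 179 152  92  69 118 122 169 176 164 175 177 177]
202 [177 176 178 177 178 160 101  68 112 109 137 136 111 125 131 144]
203 [141 132 131 134 170 159  93  68 103  94  78  57  30  27  48  72]
[(194, np.float64(283.14), 0.0189), (195, np.float64(282.93), 0.0179), (196, np.float64(283.44), 0.0191), (197, np.float64(283.84), 0.02), (198, np.float64(283.87), 0.0197), (199, np.float64(283.86), 0.0194), (200, np.float64(283.87), 0.0191), (201, np.float64(283.92), 0.0189)]
```

View pics/m3z.png

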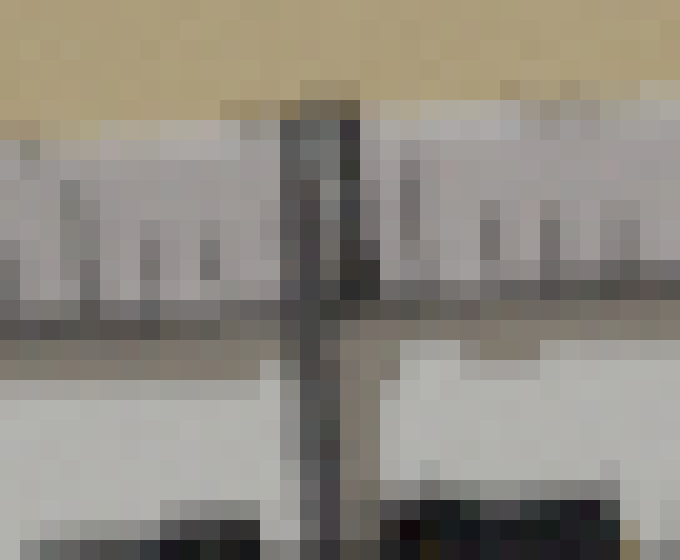

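Request:
move_arm(
  deltas="0 -0.006 0 0 0 0;0 -0.012 0 0 0 0;0 -0.018 0 0 0 0;0 -0.018 0 0 0 0;0 -0.018 0 0 0 0",
  force=30,
)

```text
clock: 19.75
tcp_pos: [0.551, 0.0255, 0.0789]
eef_rot: [[-0.869, -0.082, 0.489], [-0.07, 0.997, 0.042], [-0.491, 0.002, -0.871]]
contact_force: [-14.1, 3.1, 8.1]
width: 0.0157
```

```bash
python3 mk.py m4;python3 mz.py m4
```

```text
tcp [0.551  0.0255 0.0789] w 0.0157 F [-14.1   3.1   8.1] t 19.75 
 delta [ 0.034 -0.014 -0.006] [0. 0. 0.]
181 [157 159 158 158 157 158 158 156 158 158 158 158 158 158 157 159]
182 [158 157 157 158 159 156 146 143 143 155 156 158 158 157 158 157]
183 [158 158 143 139 141 119 104 106  97 157 164 167 169 169 171 172]
184 [171 171 164 140 147  82  76  97  54 154 167 165 168 172 168 168]
185 [167 166 167 152 154  84  59  92  53 147 160 145 154 160 159 160]
186 [153 154 154 154 153  84  44  65  40 145 154 124 147 156 156 156]
187 [153 150 151 154 156  86  47  64  44 129 154 113 146 154 154 156]
188 [153 153 155 153 154  93  59  68  44 112 149 112 148 154 153 136]
189 [152 142 150 153 141  76  62  68  47 113 151 112 145 156 156 112]
190 [153 122 149 154 145  76  60  66  47  85 148 127 136 153 155 110]
191 [155 112 147 154 153  78  60  70  44  59 145 137 130 152 159 131]
192 [158 145 142 143 137  72  57  66  48  51 106 102  94 113 120 104]
193 [116 118 103 100  95  65  54  66  58  74  83  80  91  94  96 104]
194 [ 95  94 101 106 106 103  80  67  79 109 113 113 118 119 118 123]
195 [115 119
[... 198 characters left out ...]
198 [178 177 178 179 178 177 141  86  67 115 146 173 177 178 176 176]
199 [178 177 179 177 177 178 152  94  67 116 122 169 179 175 179 176]
200 [177 177 176 176 177 177 160  95  66 109 122 169 178 178 176 177]
201 [179 176 177 177 177 179 160  95  69 105 122 171 176 162 158 174]
202 [177 178 177 178 178 178 171 104  65 102 109 138 135 109  98 127]
203 [152 139 135 130 127 153 173 107  69  96 101  77  54  29  30  42]
[(194, np.float64(283.37), 0.0195), (195, np.float64(283.71), 0.0202), (196, np.float64(284.22), 0.0214), (197, np.float64(284.72), 0.0225), (198, np.float64(284.76), 0.0223), (199, np.float64(284.95), 0.0225), (200, np.float64(285.02), 0.0224), (201, np.float64(285.05), 0.0222)]
```

View pics/m4z.png

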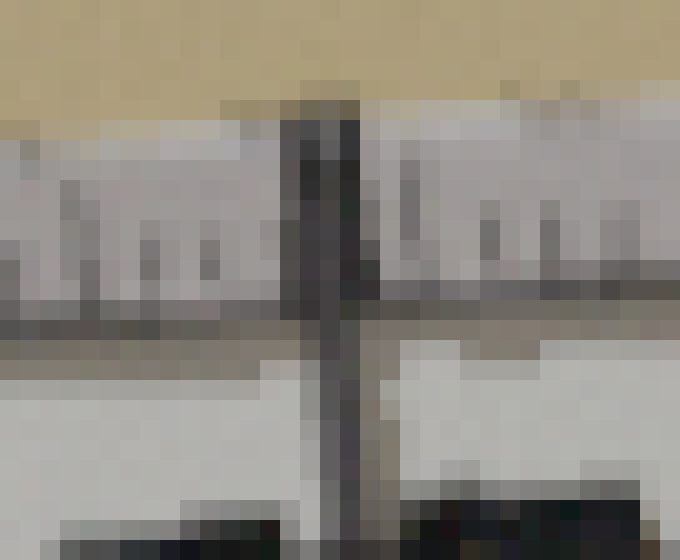

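Request:
move_arm(
  deltas="0.002 -0.002 -0.003 0 0 0;0.004 -0.004 -0.005 0 0 0;0.004 -0.004 -0.005 0 0 0;0.004 -0.004 -0.005 0 0 0;0.004 -0.004 -0.005 0 0 0",
)

```text
clock: 20.35
tcp_pos: [0.5509, 0.024, 0.079]
eef_rot: [[-0.868, -0.08, 0.491], [-0.07, 0.997, 0.04], [-0.492, 0.001, -0.87]]
contact_force: [3.1, 2.6, -9.4]
width: 0.0158
```

```bash
python3 mk.py m5;python3 mz.py m5
```

```text
tcp [0.5509 0.024  0.079 ] w 0.0158 F [ 3.1  2.6 -9.4] t 20.35 
 delta [ 0.033 -0.007 -0.005] [0. 0. 0.]
181 [160 159 157 158 158 158 158 157 156 156 158 156 159 159 159 160]
182 [156 157 156 159 157 158 144 141 141 155 157 159 157 155 159 155]
183 [155 157 143 139 141 117 102 105  94 157 166 167 171 172 171 171]
184 [171 171 163 139 144  78  74  82  48 155 168 165 168 171 169 170]
185 [164 166 166 152 153  83  96  76  45 148 158 147 156 160 158 157]
186 [153 155 155 155 150  83 103  72  38 146 155 121 151 156 156 156]
187 [154 152 154 153 154  84 107  74  41 128 152 114 146 154 155 153]
188 [154 154 155 153 154  91  78  71  49 114 148 112 145 156 154 133]
189 [152 142 151 153 142  74  47  67  53 113 151 111 147 157 156 116]
190 [152 122 146 155 146  75  51  65  62  86 148 129 137 153 155 112]
191 [153 113 147 154 155  81  47  65  68  55 144 136 129 155 159 131]
192 [159 147 144 141 136  74  57  64  68  50 105  99  94 113 122 103]
193 [117 118 101  99  92  64  56  64  70  75  83  81  89  94  94 103]
194 [ 92  95 102 105 105 106  94  73  65  94 111 115 117 117 116 123]
195 [115 118 12
[... 194 characters left out ...]

198 [178 178 177 177 176 179 176 107  67  92 120 170 177 178 178 175]
199 [177 177 177 177 176 174 178 118  70  94 118 170 177 178 176 178]
200 [177 176 177 178 176 178 177 123  69  90 122 170 177 178 177 176]
201 [178 177 180 177 177 176 177 121  75  81 116 170 177 176 164 173]
202 [177 177 176 178 177 177 178 134  82  80 117 140 133 143 113 122]
203 [177 149 130 132 135 130 171 142  84  78 120  91  56  71  39  26]
[(194, np.float64(283.56), 0.0201), (195, np.float64(284.14), 0.0214), (196, np.float64(284.48), 0.0221), (197, np.float64(285.26), 0.0241), (198, np.float64(285.26), 0.0238), (199, np.float64(285.4), 0.0238), (200, np.float64(285.42), 0.0236), (201, np.float64(285.54), 0.0236)]
```

View pics/m5z.png

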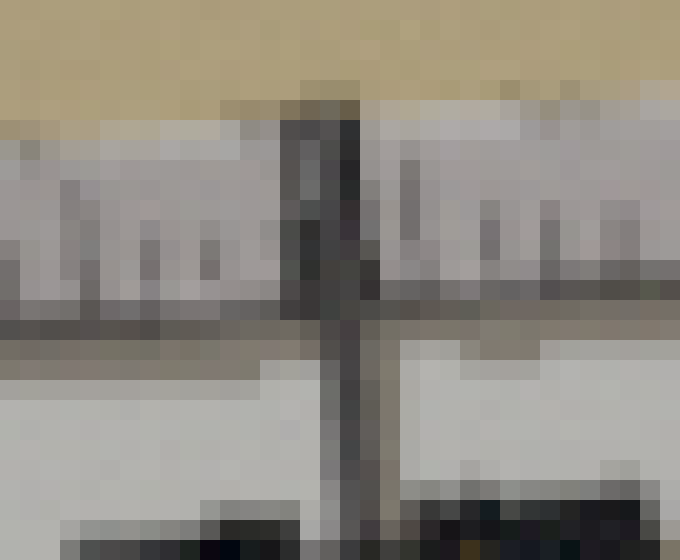

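Request:
move_arm(
  deltas="0.001 0.0045 0.002 0 0 0;0.001 0.0045 0.002 0 0 0;0.001 0.0045 0.002 0 0 0;0.001 0.0045 0.002 0 0 0;0.001 0.0045 0.002 0 0 0",
)

```text
clock: 20.95
tcp_pos: [0.5509, 0.0247, 0.079]
eef_rot: [[-0.866, -0.08, 0.493], [-0.069, 0.997, 0.04], [-0.495, 0.0, -0.869]]
contact_force: [3.8, 4.8, -7.8]
width: 0.016
```

```bash
python3 mk.py m6;python3 mz.py m6
```

```text
tcp [0.5509 0.0247 0.079 ] w 0.016 F [ 3.8  4.8 -7.8] t 20.95 
 delta [ 0.033 -0.01  -0.006] [0. 0. 0.]
181 [159 160 160 159 155 158 156 158 157 159 158 157 157 158 159 158]
182 [156 159 158 158 159 158 146 141 141 155 157 157 159 157 159 157]
183 [157 159 143 138 142 118 102 105  92 156 166 167 170 172 173 171]
184 [173 171 163 142 146  77  77  81  42 155 167 165 168 171 168 167]
185 [166 167 165 152 153  81  77  67  45 147 158 147 157 159 158 159]
186 [152 154 156 154 152  82  78  55  41 141 154 123 148 156 155 157]
187 [153 154 155 154 154  78  73  60  51 125 150 111 147 153 154 156]
188 [153 153 154 156 151  91  71  60  50 113 148 113 149 156 156 132]
189 [153 139 149 153 140  79  56  65  53 116 152 111 150 157 156 114]
190 [152 124 147 155 146  72  54  66  58  87 146 126 135 153 155 113]
191 [155 115 146 155 154  79  56  68  57  56 144 136 132 153 159 132]
192 [159 146 140 142 137  73  58  66  60  49 103  98  96 115 119 106]
193 [118 120 101  99  94  69  60  65  63  75  85  81  90  93  96 106]
194 [ 94  93 105 107 105 107  92  76  66 107 110 116 114 119 120 121]
195 [119 117 121
[... 190 characters left out ...]
79]
198 [178 177 177 178 176 176 161  96  70 103 119 169 177 177 179 176]
199 [177 178 177 176 176 176 168 101  68 104 119 171 177 177 177 178]
200 [177 178 177 178 177 176 179 107  65  95 119 172 178 177 178 177]
201 [177 176 179 176 178 178 176 108  68  93 114 170 177 177 161 173]
202 [176 176 177 177 178 177 177 108  69  89 119 144 135 130 105 129]
203 [177 153 130 130 131 142 173 119  74  92 117  85  45  31  24  47]
[(194, np.float64(283.51), 0.02), (195, np.float64(283.88), 0.0207), (196, np.float64(284.4), 0.0219), (197, np.float64(284.98), 0.0233), (198, np.float64(285.11), 0.0233), (199, np.float64(285.15), 0.0231), (200, np.float64(285.25), 0.0231), (201, np.float64(285.34), 0.023)]
```

View pics/m6z.png

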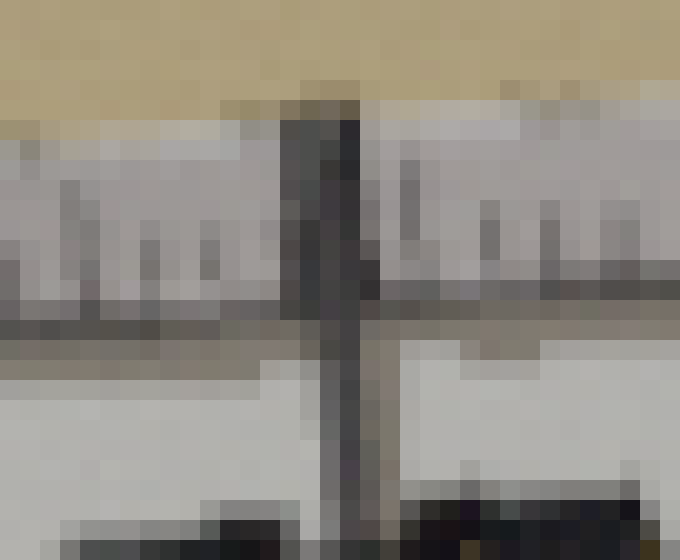

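The pointer centre comes to about u=284.15 at the clip row, against 284.05 for the white line, so it is within 0.5 mm. One hold and a full final look before handing in.

Request:
move_arm(
  deltas="0 0 0 0 0 0;0 0 0 0 0 0;0 0 0 0 0 0;0 0 0 0 0 0;0 0 0 0 0 0",
)

```text
clock: 21.55
tcp_pos: [0.5509, 0.0247, 0.0791]
eef_rot: [[-0.866, -0.08, 0.493], [-0.069, 0.997, 0.04], [-0.495, 0.0, -0.869]]
contact_force: [3.8, 4.4, -8.6]
width: 0.0157
```

```bash
python3 mk.py m7;python3 mz.py m7|tail -6; python3 -c "
import cv2,numpy as np
a=cv2.imread('pics/m7_top.png')[100:300,230:480];b=cv2.imread('pics/m7_side.png')[130:350,200:400]
cv2.imwrite('pics/fin.png',np.hstack([cv2.resize(a,(440,352)),cv2.resize(b,(320,352))]))"
```

```text
tcp [0.5509 0.0247 0.0791] w 0.0157 F [ 3.8  4.4 -8.6] t 21.55 
 delta [ 0.033 -0.01  -0.006] [0. 0. 0.]
199 [178 176 178 178 177 179 171 103  67 103 120 170 178 179 178 177]
200 [178 178 178 176 177 178 177 106  64  98 119 170 177 178 177 178]
201 [177 179 178 177 178 176 178 109  67  93 119 169 178 176 164 175]
202 [177 179 177 177 177 177 178 105  65  94 119 142 133 133 107 126]
203 [176 152 130 130 134 141 173 117  75  94 118  81  52  45  34  48]
[(194, np.float64(283.49), 0.0199), (195, np.float64(283.96), 0.0209), (196, np.float64(284.27), 0.0215), (197, np.float64(285.03), 0.0234), (198, np.float64(285.09), 0.0233), (199, np.float64(285.16), 0.0231), (200, np.float64(285.23), 0.023), (201, np.float64(285.29), 0.0229)]
```

View pics/fin.png

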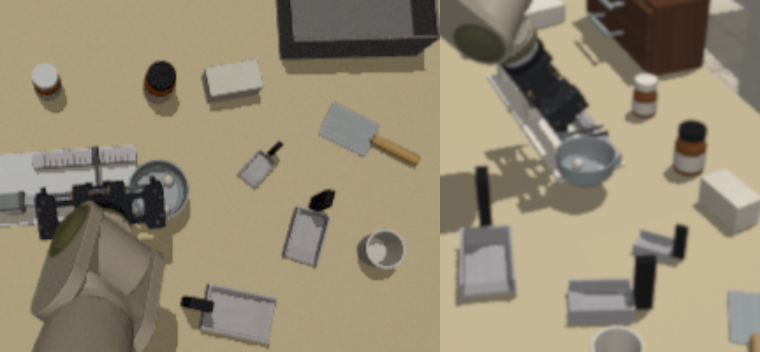

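```bash
python3 -c "
from rig import order,env
print(order.hand_in()); s=env.observe(); print(s['clock'],s['tcp_pos'],s['width'])"
```

```text
the job is handed in; nothing more can be done
None
the job is handed in; nothing more can be done
```

The job is handed in at about 21.6 s of the 72 s, with the gripper still holding the handle.

- **Boluses and scoop:** I tipped all three boluses into the dish. The top view afterwards showed three in the dish and the scoop empty. The scoop then went back on the counter at its old spot, standing level, well clear of the feeder.
- **Button:** I pressed until it bottomed at z = 0.074 m with 9.5 N, and the arm then slid freely.
- **Drawing out:** I gripped the handle with 30 N and drew the arm out to the mark. I tilted the gripper 30° about its jaw axis so the top camera could see the pointer and the clip. In the last top view the pointer centre was within about 0.5 mm of the white line. It had not moved after a further 0.5 s hold.
- **Other objects:** Nothing else appeared to have moved, and the clip stayed where it was.

**Checks that disagreed or were incomplete**
- The side camera put the mark about 6 mm further out than the top camera: 92 mm of travel against 86 mm. I went by the top view because it shows the pointer and line directly above each other and agrees with the scale ticks.
- The arm seems to have crept about 2–3 mm when the gripper closed on the handle, so I set the final position by the picture, not by measured travel.
- In the final pictures the gripper hides part of the dish. Only one or two boluses can be made out there, and none is visible outside it.

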